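# Find the lid catch that still snaps and ring it

### The arm

A 6-joint arm with a two-finger parallel gripper is mounted at the origin on the work surface. World frame = base frame: x ahead of the robot, y to its left, z up, the work surface at z = 0. Lengths are in m, angles in rad, forces in N, time in s.
With the tool pointing down it reaches from about 0.15 to 0.775 m from the base axis. Payload 6.1 kg.
Tool frame: the origin (TCP) lies midway between the tips of the shut fingers; the grasp point (between the pads) lies 19 mm behind it (arm.tcp_to_grasp is the distance from the TCP to the grasp point, in m); z points along the fingers, y is the direction in which the jaws open and shut (so a half turn about z gives the same grasp; the last joint's range is limited). The gripper opens to 85 mm and grips with 20 to 120 N. Pads are 22 mm wide; open, the fingers measure 114 mm over their backs; the gripper's body (76 mm by 85 mm) begins 54 mm behind the grasp point. The pads swing forward as they close: fully open they stand 13 mm farther back than shut.
Start: joints at [1.171, 0.126, -0.04, 1.405, 0, 1.571], TCP at [0.204, 0.484, 0.231] pointing down, gripper open.
Joint ranges: [-2.72, 2.72], [-0.95, 1.95], [-1.27, 1.35], [-1.78, 2.02], [-1.46, 1.47], [-3.14, 3.14]. Speed limits (rad/s): [2.39, 2.39, 3.01, 3.14, 3.14, 3.14].

### API

Orientations are given as a rotation vector (axis times angle).
In Python, from station import sensors, imaging, order, arm gives the robot as it stands.
- The arm moves only by the tool play_rows, never from a script. Its arguments are lists of equal length, an entry for each row: "slide": the shift along the tool's x, y, z in units of 25 mm (1.0 is 25 mm), a list of three; "roll": the turn about the tool's z in rad; "fingers": the closure, from 0 (fully open) to 1 (shut). In form: {"slide": [[x, y, z], ...], "roll": [roll, ...], "fingers": [fingers, ...]}. A call has 1 to 5 rows; each row is the pose to reach, as a shift and turn from the pose commanded when the call began, along the tool's axes at that moment; what a row does not reach only later rows make up. A row lasts 1/8 s, in which the tool goes at most 62.5 mm and 10.7 degrees, less where a joint would pass 70% of its speed; a pose out of reach is approached as far as the arm can. A call with a gripper value outside its range is refused whole. The fingers move at their own pace and stop on an object; the grip force is fixed at half the most. Time passes only in rows, so rows that repeat a pose let the fingers close. It gives the time, the measured TCP pose, the force and the opening at its end, in the units of the state.
- sensors.read_state(): the state, without advancing time (a new reading comes with each control period).
- imaging.camera(name): name is "side" or "top"; returns a dict with "frame" (384x512x3 uint8, red, green, blue), "vfov" (degrees; the focal length in pixels is half the picture's height over the tangent of half this angle, whatever the lens; pixels are square), "cx", "cy" (the principal point, pixels), "pose" (4x4, takes a point from camera to world coordinates). Camera axes: x right, y down, z forward; pixel columns grow to the right and rows downward; lengths in m; the calibration is good to about 2 mm. A picture is of the moment at which its call begins. There is no depth.
- order.hand_in(): hands the job in, once; it reports no verdict.
The state is a dict: "t": time; "qpos": joint angles; "joint_vel": joint speeds; "tau": joint torques, N m; "eef_pos": TCP position; "eef_rot": TCP orientation; "force": force on the tool from outside, world axes, zero at the start; "torque": the same for the moment, N m; "opening": opening from 0.0 (shut) to 1.0 (fully open).
Only numpy, scipy, OpenCV 4.12 (cv2) and the standard library are available. Lean on these libraries where they do the work, as an engineer would, in place of code of your own. Each camera call takes 0.05 s, during which the arm holds its last target.

### The job

Try the press-buttons of all three aluminium boxes gently, one after another from the robot's right to its left, to find the one catch that snaps over and stays down; give up on a button that stays soft, without forcing it onto its stop. Then take one steel ring off the peg board and lay it flat on the lid of that box, around its locked button, and let go. Leave the other ring on its peg and everything else where it is.

Things in the scene. Friction and masses are not known exactly. Their poses are not given: they have to be found in the camera images.
- box_a: Right-hand (-y) one of three alike aluminium boxes, fixed; lid 88 x 88 mm, its top 56 mm above the origin (centre of underside), a 32 mm round collar 6 mm high in its middle holds a blue button. One box (any) has a sound catch; in two worn ones the button's force climbs evenly, never falls away, stops dead at a hard stop 2 to 8 mm down and springs back when let go.
- button_a_top (a point): Centre of the top of the blue button (24 mm across) of box_a; untouched 72 mm above the box's underside, 10 mm above the collar; it presses straight down. Sound catch: force climbs to about 6 N in the first 2 mm, then falls away to nothing 3 to 5 mm down, where the button drops by itself onto a hard stop 5.6 mm down and stays. Never press with more than 15 N: the catch would be damaged.
- box_b: Middle one of three alike aluminium boxes, fixed; lid 88 x 88 mm, its top 56 mm above the origin (centre of underside), a 32 mm round collar 6 mm high in its middle holds a blue button. One box (any) has a sound catch; in two worn ones the button's force climbs evenly, never falls away, stops dead at a hard stop 2 to 8 mm down and springs back when let go.
- button_b_top (a point): Centre of the top of the blue button (24 mm across) of box_b; untouched 72 mm above the box's underside, 10 mm above the collar; it presses straight down. Sound catch: force climbs to about 6 N in the first 2 mm, then falls away to nothing 3 to 5 mm down, where the button drops by itself onto a hard stop 5.6 mm down and stays. Never press with more than 15 N: the catch would be damaged.
- box_c: Left-hand (+y) one of three alike aluminium boxes, fixed; lid 88 x 88 mm, its top 56 mm above the origin (centre of underside), a 32 mm round collar 6 mm high in its middle holds a blue button. One box (any) has a sound catch; in two worn ones the button's force climbs evenly, never falls away, stops dead at a hard stop 2 to 8 mm down and springs back when let go.
- button_c_top (a point): Centre of the top of the blue button (24 mm across) of box_c; untouched 72 mm above the box's underside, 10 mm above the collar; it presses straight down. Sound catch: force climbs to about 6 N in the first 2 mm, then falls away to nothing 3 to 5 mm down, where the button drops by itself onto a hard stop 5.6 mm down and stays. Never press with more than 15 N: the catch would be damaged.
- ring_1: Steel ring, 54 mm outside, 40 mm inside, 14 mm high, 100 g, lying flat over a peg of the peg board at the start; origin at the centre of its underside. The two rings are alike.
- peg_1 (a point): Foot of the wooden peg that carries ring_1, on the top face of the peg board; the round peg is 30 mm across and stands 20 mm above this point.
- ring_2: Steel ring, 54 mm outside, 40 mm inside, 14 mm high, 100 g, lying flat over a peg of the peg board at the start; origin at the centre of its underside. The two rings are alike.
- peg_2 (a point): Foot of the wooden peg that carries ring_2, on the top face of the peg board; the round peg is 30 mm across and stands 20 mm above this point.
- peg_board: Stubby wooden peg board, fixed, 64 (x) x 158 (y) x 18 mm (z), origin at the centre of its underside; its two pegs stand 43 mm to either side of the middle along its y.
- jug: Red plastic jug, 108 mm across the rim, 150 mm high, handle on its +y side; bystander. Origin: centre of the underside.
- bowl: Terracotta-coloured ceramic bowl, 130 mm across, 55 mm high; bystander. Origin: centre of the underside.
- striker: Cream carrom striker, 41 mm across, 10 mm high; bystander. Origin: centre of the underside.
- coin_0: Wooden carrom piece, 32 mm across, 9 mm high; bystander. Origin: centre of the underside.
- coin_1: Wooden carrom piece, 32 mm across, 9 mm high; bystander. Origin: centre of the underside.
- coin_2: Wooden carrom piece, 32 mm across, 9 mm high; bystander. Origin: centre of the underside.
Things that resemble listed ones, but are neither listed nor needed, are in the scene too. What is shaped like the box_c but pink or turquoise is not meant.

How it is judged:
On the way, in this order (a step that is already met when the one before it is completed fails the run):
1. the button of box_a (the right one) has been felt: pressed at least 1.5 mm (z of button_a_top in the frame of box_a below 0.0705 m), for 0.05 s.
2. the button of box_b (the middle one) has been felt: pressed at least 1.5 mm (z of button_b_top in the frame of box_b below 0.0705 m), for 0.05 s.
3. the button of box_c (the left one) has been felt: pressed at least 1.5 mm (z of button_c_top in the frame of box_c below 0.0705 m), for 0.05 s.
4. a steel ring has been taken off the peg board (distance of any of ring_1, ring_2 from where it was at the start of the episode above 0.06 m), for 0.1 s.
At the end, for the whole second after the job is handed in: One button is locked down by itself (4.5 mm or more below its untouched height) and a steel ring lies flat and still on that lid around it (centres within 8 mm, underside within 3 mm of the lid top, tilt under 0.1 rad); the other ring is still down on its peg, nothing presses the button (((z of button_a_top in the frame of box_a below 0.0675 m and contact force between the fingers and button_a below 0.1 N and horizontal distance between ring_1 and button_a_top below 0.008 m and z of ring_1 in the frame of box_a below 0.059 m and angle between ring_1's own z axis and vertical below 0.1 rad and linear speed of ring_1 below 0.02 m/s and horizontal distance between ring_2 and peg_2 below 0.012 m and z of ring_2 in the frame of peg_board below 0.022 m) or (z of button_b_top in the frame of box_b below 0.0675 m and contact force between the fingers and button_b below 0.1 N and horizontal distance between ring_1 and button_b_top below 0.008 m and z of ring_1 in the frame of box_b below 0.059 m and angle between ring_1's own z axis and vertical below 0.1 rad and linear speed of ring_1 below 0.02 m/s and horizontal distance between ring_2 and peg_2 below 0.012 m and z of ring_2 in the frame of peg_board below 0.022 m) or (z of button_c_top in the frame of box_c below 0.0675 m and contact force between the fingers and button_c below 0.1 N and horizontal distance between ring_1 and button_c_top below 0.008 m and z of ring_1 in the frame of box_c below 0.059 m and angle between ring_1's own z axis and vertical below 0.1 rad and linear speed of ring_1 below 0.02 m/s and horizontal distance between ring_2 and peg_2 below 0.012 m and z of ring_2 in the frame of peg_board below 0.022 m) or (z of button_a_top in the frame of box_a below 0.0675 m and contact force between the fingers and button_a below 0.1 N and horizontal distance between ring_2 and button_a_top below 0.008 m and z of ring_2 in the frame of box_a below 0.059 m and angle between ring_2's own z axis and vertical below 0.1 rad and linear speed of ring_2 below 0.02 m/s and horizontal distance between ring_1 and peg_1 below 0.012 m and z of ring_1 in the frame of peg_board below 0.022 m) or (z of button_b_top in the frame of box_b below 0.0675 m and contact force between the fingers and button_b below 0.1 N and horizontal distance between ring_2 and button_b_top below 0.008 m and z of ring_2 in the frame of box_b below 0.059 m and angle between ring_2's own z axis and vertical below 0.1 rad and linear speed of ring_2 below 0.02 m/s and horizontal distance between ring_1 and peg_1 below 0.012 m and z of ring_1 in the frame of peg_board below 0.022 m) or (z of button_c_top in the frame of box_c below 0.0675 m and contact force between the fingers and button_c below 0.1 N and horizontal distance between ring_2 and button_c_top below 0.008 m and z of ring_2 in the frame of box_c below 0.059 m and angle between ring_2's own z axis and vertical below 0.1 rad and linear speed of ring_2 below 0.02 m/s and horizontal distance between ring_1 and peg_1 below 0.012 m and z of ring_1 in the frame of peg_board below 0.022 m))).
It fails at once if a button is pressed with more than 15 N (contact force between any of the fingers, the arm and button_a above 15 N or contact force between any of the fingers, the arm and button_b above 15 N or contact force between any of the fingers, the arm and button_c above 15 N).
It fails at once if a bystander (jug, bowl, striker or carrom piece) is moved by more than 15 mm (distance of any of jug, bowl, striker, coin_0, coin_1, coin_2 from where it was at the start of the episode above 0.015 m).
It also fails if it takes over 69 s, if anything falls off the work surface, if the arm or the gripper's body presses on something with over 40 N, if the wrist force passes 120 N, or if a joint passes its speed limit or range.

## Working session

There is one attempt and no reset: what is moved stays moved. The work goes in short steps, Python scripts to look and compute and a tool call to move; the robot and the scene stay as the last step left them, time stands still between calls to the robot, and variables do not carry over. Pictures are saved under pics/ and viewed, and the job is handed in when it is done.

Besides the shell and the picture viewer there is one more tool, called after "Call:" by a JSON object that holds its "api" and its "payload", one argument or row to a line. play_rows: Moves the arm, as the interface text tells. Its arguments: {"type":"object","properties":{"slide":{"type":"array"},"roll":{"type":"array"},"fingers":{"type":"array"}},"required":["slide","roll","fingers"]}

```bash
ls; mkdir -p pics; cat > h.py <<'E'
import numpy as np,cv2
from station import sensors, imaging, order, arm
E
python3 - <<'E'
from h import *
import pickle
s=sensors.read_state();print(s)
for n in("side","top"):
    c=imaging.camera(n);pickle.dump(c,open(n+".pkl","wb"))
    cv2.imwrite(f"pics/{n}0.png",cv2.resize(c["frame"][:,:,::-1],(800,600),interpolation=cv2.INTER_CUBIC))
    print(n,c["vfov"],c["cx"],c["cy"],c["pose"])
print([x for x in dir(arm) if x[0]!='_'])
E
```

```text
pics
{'t': 0.0, 'qpos': array([ 1.17099844e+00,  1.26394072e-01, -4.06036328e-02,  1.40537411e+00,
        4.54046078e-06,  1.57079087e+00]), 'joint_vel': array([-0.00076324,  0.00183416, -0.00054163,  0.00140996, -0.00073686,
       -0.00114937]), 'tau': array([ 1.55710113e-03, -4.35913503e+01,  3.52925134e+01,  1.71454169e-02,
        1.80695115e-04, -5.11689635e-06]), 'eef_pos': array([0.20419248, 0.48323635, 0.23052307]), 'eef_rot': array([-6.23755362e-01, -3.07872282e+00,  2.42382466e-03]), 'force': array([ 0.50963217,  0.74367775, -0.08178549]), 'torque': array([-0.02263659,  0.00833103,  0.04774014]), 'opening': 1.0006659843975216}
side 57.14531502206431 252.6076616201962 192.5873339063269 [[ 0.716429   -0.3335172   0.61277709  0.03511954]
 [-0.69757    -0.35655411  0.62150242 -0.45816403]
 [ 0.01120644 -0.87271727 -0.4880973   0.52155223]
 [ 0.          0.          0.          1.        ]]
top 43.577704670134175 255.35870271086515 193.4474251144556 [[ 4.38053849e-04 -9.98192660e-01  6.00934329e-02  5.01831872e-01]
 [-9.99968061e-01 -9.16810317e-04 -7.93952763e-03  1.00081503e-01]
 [ 7.98027249e-03 -6.00880357e-02 -9.98161181e-01  1.60754865e+00]
 [ 0.00000000e+00  0.00000000e+00  0.00000000e+00  1.00000000e+00]]
['Unreachable', 'tcp_to_grasp']
```

View pics/side0.png

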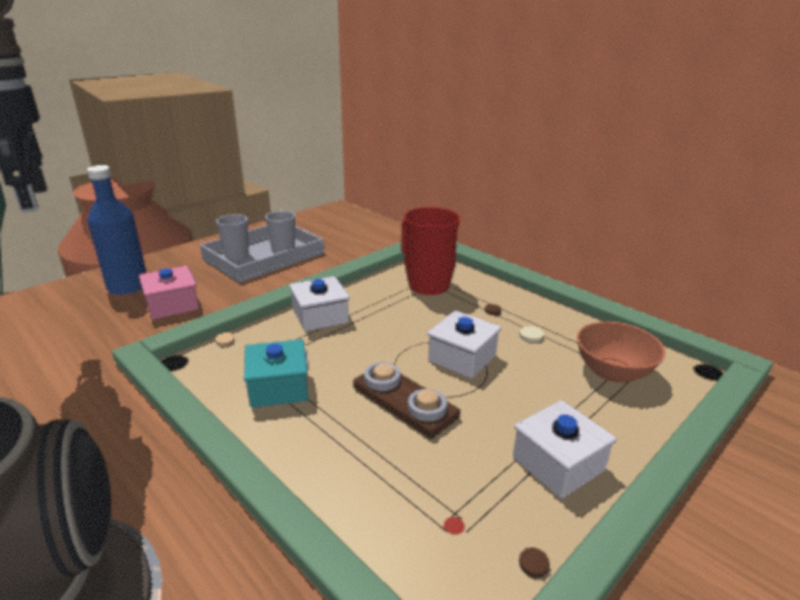

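View pics/top0.png

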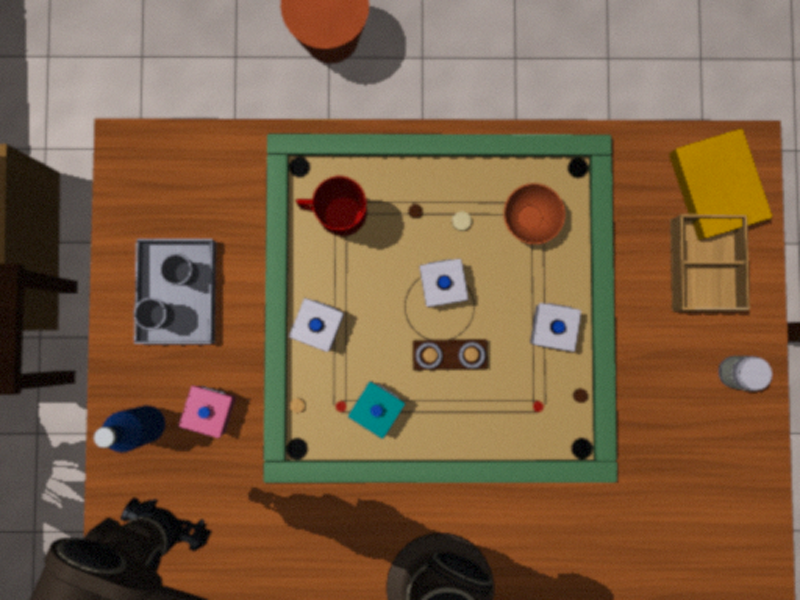

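The aluminium boxes in the top view (800 px scale) are right/a (558,327), middle/b (444,283) and left/c (316,325). The teal box (378,410) and the pink one (205,412) are decoys. The peg board is at (451,355) with rings at (430,355) and (471,355). Next I'll enlarge crops of these.

```bash
python3 - <<'E'
import pickle,cv2,numpy as np
t=pickle.load(open("top.pkl","rb"))["frame"][:,:,::-1];s=pickle.load(open("side.pkl","rb"))["frame"][:,:,::-1]
def crop(f,x0,y0,w,h,k):
    c=cv2.resize(f[y0:y0+h,x0:x0+w],None,fx=k,fy=k,interpolation=cv2.INTER_CUBIC)
    for i in range(0,w,10): cv2.putText(c,str(x0+i),(i*k,8),0,.3,(0,0,255));c[:12,i*k]=(0,0,255)
    for i in range(0,h,10): cv2.putText(c,str(y0+i),(0,i*k+4),0,.3,(0,0,255))
    return c
cv2.imwrite("pics/t1.png",crop(t,180,160,200,80,4))
cv2.imwrite("pics/s1.png",crop(s,180,170,220,150,3))
# blue blobs
for n,f in(("top",t),("side",s)):
    h=cv2.cvtColor(f,cv2.COLOR_BGR2HSV)
    m=cv2.inRange(h,(105,120,40),(130,255,255))
    k,l,st,ce=cv2.connectedComponentsWithStats(m)
    for i in range(1,k):
        if st[i,4]>8: print(n,st[i],ce[i].round(2))
E
```

```text
top [280 177   9   8  53] [283.94 180.32]
top [198 204   9   8  53] [201.58 207.51]
top [353 205   9   8  54] [356.78 208.78]
top [127 261   7   6  39] [130.08 263.44]
top [238 260   6   6  32] [240.5 262.5]
top [ 67 263  24  26 328] [ 80.15 274.55]
side [  57  115   35   73 1542] [ 73.61 154.06]
side [103 172   6   6  28] [105.46 174.68]
side [200 179   8   8  49] [203.39 182.24]
side [293 203   9   9  65] [297.25 207.28]
side [171 220  10   9  72] [175.17 224.14]
side [356 266  13  12 132] [362.18 271.76]
```

View pics/t1.png

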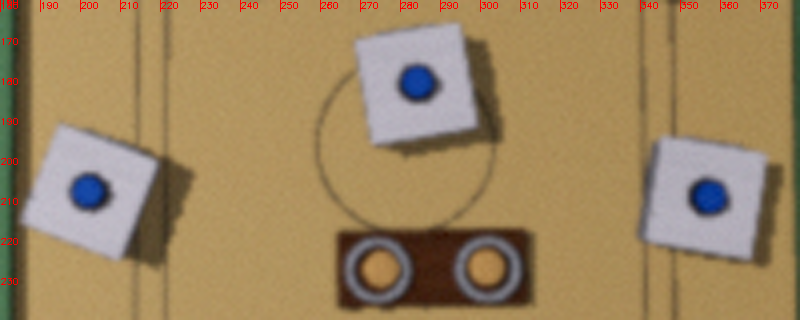

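View pics/s1.png

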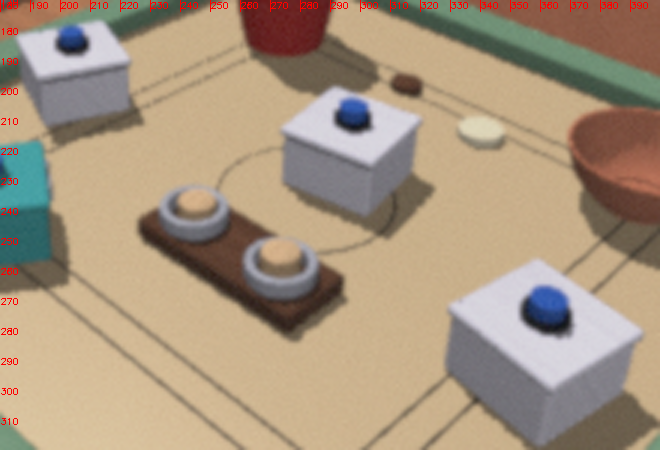

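```bash
cat >> h.py <<'E'
import pickle
def ray(c,u,v):
    f=192/np.tan(np.radians(c["vfov"]/2)); P=c["pose"]
    d=P[:3,:3]@np.array([(u-c["cx"])/f,(v-c["cy"])/f,1]); return P[:3,3],d/np.linalg.norm(d)
def atz(c,u,v,z):
    o,d=ray(c,u,v); return o+d*(z-o[2])/d[2]
def tri(a,pa,b,pb):
    o,d=ray(a,*pa);p,e=ray(b,*pb)
    k=np.linalg.lstsq(np.c_[d,-e],p-o,rcond=None)[0]
    x,y=o+k[0]*d,p+k[1]*e; return (x+y)/2,np.linalg.norm(x-y)
E
python3 - <<'E'
from h import *
t=pickle.load(open("top.pkl","rb"));s=pickle.load(open("side.pkl","rb"))
for n,a,b in(("a",(356.8,208.8),(362.2,271.5)),("b",(283.9,180.3),(297.25,207)),("c",(201.6,207.5),(203.4,182)),("pL",(275,227),(245.7,237.3)),("pR",(302,226.6),(273.7,254))):
    p,e=tri(t,a,s,b); z=.072 if len(n)==1 else .038
    print(n,p.round(4),e.round(4),atz(t,*a,z).round(4),atz(s,*b,z).round(4), atz(t,*a,p[2]).round(4))
# box corners lid (top)
for q in [[(345,193.5),(371.5,198.5),(367.5,225),(341,220)],[(269,170),(295,166),(299,192),(273,196)],[(194.5,191),(219.5,199.5),(210.5,225),(185.5,215.5)]]:
    P=np.array([atz(t,*x,.056)[:2] for x in q]);print(P.mean(0).round(4),np.linalg.norm(P-np.roll(P,1,0),axis=1).round(4))
B=[(264.5,217.8),(312.3,217.6),(312.5,236),(265,236.3)]
P=np.array([atz(t,*x,.018)[:2] for x in B]);print(P.round(4),P.mean(0))
E
```

```text
a [ 0.5459 -0.2393  0.0645] 0.0015 [ 0.5453 -0.237   0.072 ] [ 0.5381 -0.2434  0.072 ] [ 0.5455 -0.2386  0.0645]
b [ 0.6376 -0.0046  0.065 ] 0.0011 [ 0.6366 -0.0037  0.072 ] [ 0.6288 -0.0118  0.072 ] [ 0.6372 -0.0042  0.065 ]
c [0.5495 0.2601 0.0654] 0.0005 [0.5491 0.2596 0.072 ] [0.5422 0.2495 0.072 ] [0.5494 0.2603 0.0654]
pL [0.4874 0.0227 0.0339] 0.0018 [0.4868 0.0235 0.038 ] [0.4843 0.0181 0.038 ] [0.4867 0.0233 0.0339]
pR [ 0.4883 -0.0651  0.0363] 0.0007 [ 0.4881 -0.0646  0.038 ] [ 0.487  -0.0667  0.038 ] [ 0.4881 -0.0648  0.0363]
[ 0.5444 -0.2387] [0.0869 0.0873 0.0869 0.087 ]
[ 0.6358 -0.0051] [0.0855 0.0855 0.0856 0.0853]
[0.5489 0.2583] [0.0841 0.0855 0.0871 0.0863]
[[ 0.5169  0.0572]
 [ 0.5176 -0.101 ]
 [ 0.457  -0.1013]
 [ 0.456   0.0556]] [ 0.48687124 -0.02237643]
```

```bash
cat >> h.py <<'E'
from scipy.spatial.transform import Rotation as Ro
def plan(x,y,z,yaw=np.pi/2):
    s=sensors.read_state(); R=Ro.from_rotvec(s["eef_rot"]).as_matrix()
    d=R.T@(np.array([x,y,z])-s["eef_pos"])/.025
    yw=np.arctan2(R[1,1],R[0,1]); 
    print("t",s["t"],"pos",s["eef_pos"].round(4),"slide",d.round(2),"roll",round(-(yaw-yw),3),"F",s["force"].round(2),"op",round(s["opening"],3),"tilt",R[:,2].round(4),"q",s["qpos"].round(2))
E
python3 -c "
from h import *
plan(.545,-.2375,.13)"
```

```text
t 0.1 pos [0.2042 0.4833 0.2306] slide [-23.78 -21.25   4.05] roll -0.4 F [ 0.13  0.27 -0.67] op 1.001 tilt [-5.0e-04 -1.2e-03 -1.0e+00] q [ 1.17  0.13 -0.04  1.41  0.    1.57]
```

Call:
{"api": "play_rows", "payload": {
  "slide": [
    [-23.8, -21.2, 0],
    [-23.8, -21.2, 0],
    [-23.8, -21.2, 0],
    [-23.8, -21.2, 0],
    [-23.8, -21.2, 0]
  ],
  "roll": [-0.4, -0.4, -0.4, -0.4, -0.4],
  "fingers": [1, 1, 1, 1, 1]
}}

```text
t: 0.72
eef_pos: [0.336, 0.2057, 0.2312]
eef_rot: [-0.001, 3.141, -0.0]
force: [0.9, -0.1, 0.1]
opening: -0.001
```

```bash
python3 -c "
from h import *
plan(.545,-.2375,.13)"
```

```text
t 0.725 pos [0.336  0.2057 0.2312] slide [ -8.34 -17.74   4.05] roll 0.001 F [ 0.86 -0.13  0.09] op -0.001 tilt [ 2.e-04 -0.e+00 -1.e+00] q [ 0.55 -0.12 -0.29  1.4  -0.    0.55]
```

Call:
{"api": "play_rows", "payload": {
  "slide": [
    [-8.4, -17.7, 0],
    [-8.4, -17.7, 0],
    [-8.4, -17.7, 0],
    [-8.4, -17.7, 0],
    [-8.4, -17.7, 0]
  ],
  "roll": [0, 0, 0, 0, 0],
  "fingers": [1, 1, 1, 1, 1]
}}

```text
t: 1.35
eef_pos: [0.4702, -0.0769, 0.2312]
eef_rot: [-0.0, -3.142, -0.0]
force: [0.8, 0.4, 0.0]
opening: 0.001
```

```bash
python3 -c "
from h import *
plan(.545,-.2375,.11)"
```

```text
t 1.35 pos [ 0.4702 -0.0769  0.2312] slide [-3.   -6.43  4.85] roll -0.0 F [0.79 0.41 0.  ] op 0.001 tilt [-0.e+00  3.e-04 -1.e+00] q [-0.16  0.03 -0.14  1.4   0.   -0.16]
```

Call:
{"api": "play_rows", "payload": {
  "slide": [
    [-3.0, -6.4, 0],
    [-3.0, -6.4, 0],
    [-3.0, -6.4, 0],
    [-3.0, -6.4, 2.4],
    [-3.0, -6.4, 4.8]
  ],
  "roll": [0, 0, 0, 0, 0],
  "fingers": [1, 1, 1, 1, 1]
}}

```text
t: 1.98
eef_pos: [0.5454, -0.2359, 0.1098]
eef_rot: [0.002, 3.14, -0.001]
force: [0.7, -0.5, -0.6]
opening: 0.003
```

```bash
cat > look.py <<'E'
from h import *
import sys
def look(name,cx,cy,w,h,k,out):
    c=imaging.camera(name);pickle.dump(c,open(name+"_l.pkl","wb")); f=c["frame"][:,:,::-1];x0,y0=max(0,cx-w//2),max(0,cy-h//2)
    g=cv2.resize(f[y0:y0+h,x0:x0+w],None,fx=k,fy=k,interpolation=cv2.INTER_CUBIC)
    for i in range(0,w,10): cv2.putText(g,str(x0+i),(i*k,8),0,.3,(0,0,255));g[:12,i*k]=(0,0,255)
    for i in range(0,h,10): cv2.putText(g,str(y0+i),(0,i*k+4),0,.3,(0,0,255))
    cv2.imwrite("pics/"+out,g)
if __name__=="__main__":
    a=sys.argv; look(a[1],*map(int,a[2:7]),a[7])
E
python3 look.py side 362 255 100 100 6 a1.png
python3 -c "
from h import *
plan(.545,-.2375,.077)"
```

```text
t 2.025 pos [ 0.5396 -0.233   0.0997] slide [-0.23 -0.18  0.91] roll -0.001 F [-3.88  1.94 -7.31] op -0.0 tilt [-0.0132  0.0057 -0.9999] q [-0.41  0.28 -0.13  1.17 -0.   -0.41]
```

View pics/a1.png

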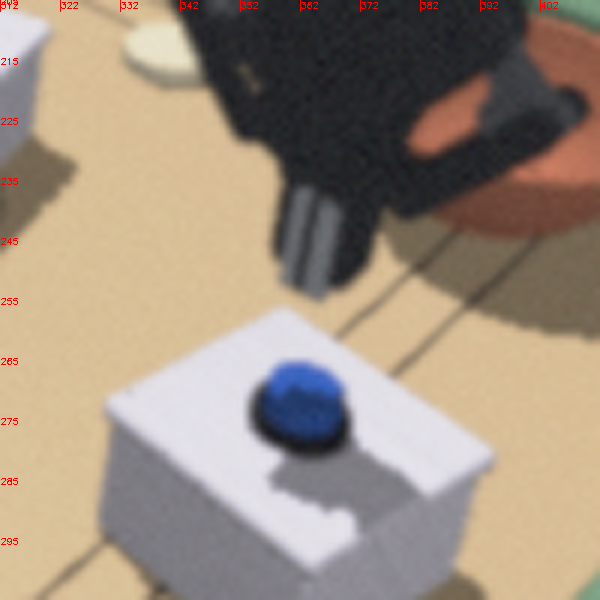

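Closed fingers are above button a. Fast stops overshoot by about 10 mm, so I'll let the arm settle and work slowly from here.

Call:
{"api": "play_rows", "payload": {
  "slide": [
    [0, 0, 0],
    [0, 0, 0],
    [0, 0, 0]
  ],
  "roll": [0, 0, 0],
  "fingers": [1, 1, 1]
}}

```text
t: 2.4
eef_pos: [0.5467, -0.2353, 0.1147]
eef_rot: [-0.001, 3.137, -0.003]
force: [0.6, 0.1, 0.7]
opening: 0.003
```

```bash

python3 look.py side 362 255 100 100 6 a2.png
python3 look.py top 357 205 100 80 6 a2t.png
python3 -c "
from h import *
plan(.545,-.2375,.077)"
```

```text
t 2.5 pos [ 0.546  -0.2351  0.1137] slide [ 0.05 -0.1   1.47] roll 0.0 F [0.09 0.8  0.04] op -0.0 tilt [ 0.0034 -0.0015 -1.    ] q [-0.41  0.28 -0.11  1.18 -0.   -0.41]
```

View pics/a2.png

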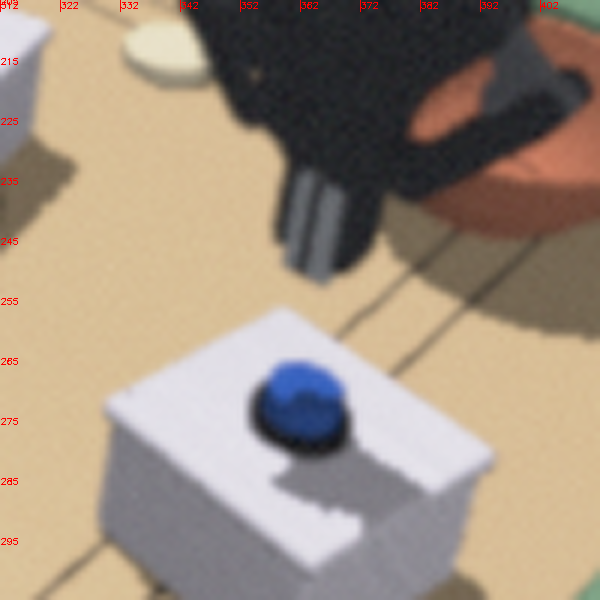

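View pics/a2t.png

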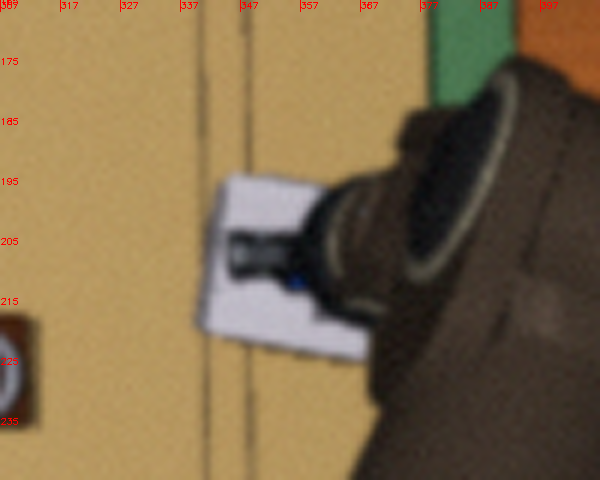

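```bash
cat >> h.py <<'E'
def proj(c,p):
    P=c["pose"];q=P[:3,:3].T@(np.array(p)-P[:3,3]);f=192/np.tan(np.radians(c["vfov"]/2));return q[:2]/q[2]*f+[c["cx"],c["cy"]]
E
python3 -c "
from h import *
s=pickle.load(open('side.pkl','rb'))
print(proj(s,[.546,-.2351,.1137]),proj(s,[.545,-.2375,.072]),proj(s,[.6365,-.004,.072]),proj(s,[.549,.2595,.072]),proj(s,[.487,.0225,.038]),proj(s,[.488,-.0645,.038]))"
```

```text
[364.12028189 250.02294735] [361.33688935 268.26080494] [296.76679741 204.67152129] [203.15995752 180.02148167] [245.23416552 235.98524887] [273.26687748 253.3140249 ]
```

Call:
{"api": "play_rows", "payload": {
  "slide": [
    [0.04, -0.1, 0.3],
    [0.04, -0.1, 0.6],
    [0.04, -0.1, 0.9],
    [0.04, -0.1, 1.2],
    [0.04, -0.1, 1.3]
  ],
  "roll": [0, 0, 0, 0, 0],
  "fingers": [1, 1, 1, 1, 1]
}}

```text
t: 3.12
eef_pos: [0.5434, -0.237, 0.078]
eef_rot: [0.0, -3.14, -0.001]
force: [0.6, -0.7, 0.4]
opening: -0.004
```

Call:
{"api": "play_rows", "payload": {
  "slide": [
    [0, 0, 0],
    [0, 0, 0],
    [0, 0, 0]
  ],
  "roll": [0, 0, 0],
  "fingers": [1, 1, 1]
}}

```text
t: 3.5
eef_pos: [0.544, -0.2373, 0.0792]
eef_rot: [-0.0, 3.141, -0.0]
force: [-0.5, -0.4, 0.7]
opening: -0.004
```

```bash

python3 -c "
from h import *
plan(.545,-.2375,.073)"
```

```text
t 3.5 pos [ 0.544  -0.2373  0.0792] slide [-0.04 -0.01  0.25] roll 0.0 F [-0.46 -0.36  0.72] op -0.004 tilt [ 5.e-04 -2.e-04 -1.e+00] q [-0.41  0.29 -0.17  1.11 -0.   -0.41]
```

Call:
{"api": "play_rows", "payload": {
  "slide": [
    [0, 0, 0.05],
    [0, 0, 0.1],
    [0, 0, 0.15],
    [0, 0, 0.2],
    [0, 0, 0.2]
  ],
  "roll": [0, 0, 0, 0, 0],
  "fingers": [1, 1, 1, 1, 1]
}}

```text
t: 4.12
eef_pos: [0.5437, -0.2371, 0.0737]
eef_rot: [0.0, -3.141, -0.0]
force: [0.2, -0.8, 0.1]
opening: -0.002
```

Call:
{"api": "play_rows", "payload": {
  "slide": [
    [0, 0, 0.02],
    [0, 0, 0.04],
    [0, 0, 0.04]
  ],
  "roll": [0, 0, 0],
  "fingers": [1, 1, 1]
}}

```text
t: 4.5
eef_pos: [0.5438, -0.2372, 0.0728]
eef_rot: [0.0, -3.142, -0.0]
force: [0.6, -0.5, -0.1]
opening: -0.001
```

Call:
{"api": "play_rows", "payload": {
  "slide": [
    [0, 0, 0.02],
    [0, 0, 0.04],
    [0, 0, 0.04]
  ],
  "roll": [0, 0, 0],
  "fingers": [1, 1, 1]
}}

```text
t: 4.88
eef_pos: [0.5438, -0.2372, 0.0719]
eef_rot: [-0.0, 3.142, -0.0]
force: [0.8, -0.1, -0.3]
opening: 0.001
```

Call:
{"api": "play_rows", "payload": {
  "slide": [
    [0, 0, 0.02],
    [0, 0, 0.04],
    [0, 0, 0.04]
  ],
  "roll": [0, 0, 0],
  "fingers": [1, 1, 1]
}}

```text
t: 5.25
eef_pos: [0.5439, -0.2372, 0.0711]
eef_rot: [-0.0, 3.141, -0.0]
force: [-0.4, 0.6, 2.1]
opening: 0.001
```

Call:
{"api": "play_rows", "payload": {
  "slide": [
    [0, 0, 0.02],
    [0, 0, 0.02],
    [0, 0, 0.02]
  ],
  "roll": [0, 0, 0],
  "fingers": [1, 1, 1]
}}

```text
t: 5.62
eef_pos: [0.5439, -0.2372, 0.0705]
eef_rot: [-0.0, 3.141, -0.0]
force: [-0.6, 0.3, 4.5]
opening: 0.002
```

Call:
{"api": "play_rows", "payload": {
  "slide": [
    [0, 0, 0.02],
    [0, 0, 0.02],
    [0, 0, 0.02]
  ],
  "roll": [0, 0, 0],
  "fingers": [1, 1, 1]
}}

```text
t: 6.0
eef_pos: [0.5439, -0.2372, 0.07]
eef_rot: [-0.0, 3.141, -0.0]
force: [-0.9, 0.4, 4.7]
opening: 0.003
```

Call:
{"api": "play_rows", "payload": {
  "slide": [
    [0, 0, 0.02],
    [0, 0, 0.02],
    [0, 0, 0.02]
  ],
  "roll": [0, 0, 0],
  "fingers": [1, 1, 1]
}}

```text
t: 6.38
eef_pos: [0.5439, -0.2372, 0.0696]
eef_rot: [-0.0, 3.141, -0.0]
force: [-1.8, 0.7, 5.5]
opening: 0.005
```

Call:
{"api": "play_rows", "payload": {
  "slide": [
    [0, 0, 0.02],
    [0, 0, 0.02],
    [0, 0, 0.02]
  ],
  "roll": [0, 0, 0],
  "fingers": [1, 1, 1]
}}

```text
t: 6.75
eef_pos: [0.5439, -0.2372, 0.0691]
eef_rot: [-0.0, 3.141, -0.0]
force: [-2.4, 1.0, 6.7]
opening: 0.001
```

Call:
{"api": "play_rows", "payload": {
  "slide": [
    [0, 0, 0.01],
    [0, 0, 0.01]
  ],
  "roll": [0, 0],
  "fingers": [1, 1]
}}

```text
t: 7.0
eef_pos: [0.5439, -0.2372, 0.0688]
eef_rot: [-0.0, 3.141, -0.0]
force: [-1.0, 0.0, 5.1]
opening: 0.002
```

Call:
{"api": "play_rows", "payload": {
  "slide": [
    [0, 0, 0.01],
    [0, 0, 0.01]
  ],
  "roll": [0, 0],
  "fingers": [1, 1]
}}

```text
t: 7.25
eef_pos: [0.5439, -0.2372, 0.0685]
eef_rot: [-0.0, 3.141, -0.0]
force: [-1.8, 0.8, 5.5]
opening: 0.0
```

Call:
{"api": "play_rows", "payload": {
  "slide": [
    [0, 0, 0.01],
    [0, 0, 0.01]
  ],
  "roll": [0, 0],
  "fingers": [1, 1]
}}

```text
t: 7.5
eef_pos: [0.5439, -0.2372, 0.068]
eef_rot: [0.0, -3.142, -0.0]
force: [-0.2, 0.2, 3.1]
opening: 0.001
```

Call:
{"api": "play_rows", "payload": {
  "slide": [
    [0, 0, 0.01],
    [0, 0, 0.01]
  ],
  "roll": [0, 0],
  "fingers": [1, 1]
}}

```text
t: 7.75
eef_pos: [0.5438, -0.2372, 0.0676]
eef_rot: [0.0, -3.141, -0.0]
force: [0.3, -1.1, 1.1]
opening: -0.005
```

The force rose to about 6.5 N and is now falling away, which fits the sound catch. A little further should make it drop.

Call:
{"api": "play_rows", "payload": {
  "slide": [
    [0, 0, 0.01],
    [0, 0, 0.02]
  ],
  "roll": [0, 0],
  "fingers": [1, 1]
}}

```text
t: 8.0
eef_pos: [0.5437, -0.2372, 0.0671]
eef_rot: [0.0, -3.141, -0.0]
force: [0.2, 0.4, -0.3]
opening: -0.002
```

Call:
{"api": "play_rows", "payload": {
  "slide": [
    [0, 0, 0.01],
    [0, 0, 0.01]
  ],
  "roll": [0, 0],
  "fingers": [1, 1]
}}

```text
t: 8.25
eef_pos: [0.5437, -0.2371, 0.0669]
eef_rot: [0.0, -3.141, -0.0]
force: [-0.2, 0.6, 0.6]
opening: 0.0
```

Call:
{"api": "play_rows", "payload": {
  "slide": [
    [0, 0, -0.5],
    [0, 0, -1.2],
    [0, 0, -2],
    [0, 0, -3],
    [0, 0, -3.6]
  ],
  "roll": [0, 0, 0, 0, 0],
  "fingers": [1, 1, 1, 1, 1]
}}

```text
t: 8.88
eef_pos: [0.5446, -0.2375, 0.1599]
eef_rot: [-0.0, 3.139, -0.002]
force: [0.4, -0.3, -0.2]
opening: 0.002
```

```bash

python3 look.py side 362 255 100 100 6 a3.png
python3 -c "
from h import *
plan(.6355,-.004,.13)"
```

```text
t 8.925 pos [ 0.5451 -0.2378  0.1614] slide [-3.61  9.35  1.25] roll 0.0 F [ 0.58 -0.04  0.87] op -0.001 tilt [ 0.0047 -0.002  -1.    ] q [-0.41  0.26 -0.03  1.28  0.   -0.41]
```

View pics/a3.png

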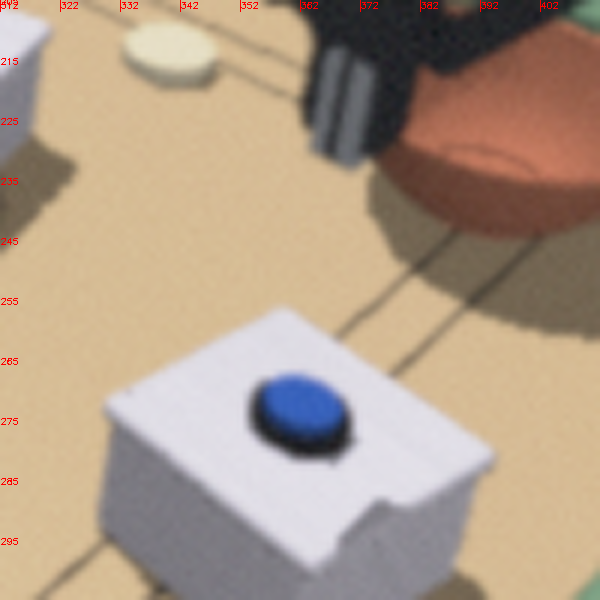

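Button a is locked down: its blue top at (362.5,272) sits almost level with the collar. Next is button b.

Call:
{"api": "play_rows", "payload": {
  "slide": [
    [-0.6, 1.5, 0],
    [-1.4, 3.5, 0],
    [-2.2, 5.7, 0],
    [-3.0, 7.8, 0],
    [-3.6, 9.0, 0]
  ],
  "roll": [0, 0, 0, 0, 0],
  "fingers": [1, 1, 1, 1, 1]
}}

```text
t: 9.55
eef_pos: [0.6342, -0.0096, 0.157]
eef_rot: [0.004, -3.141, -0.0]
force: [0.4, -0.7, -0.6]
opening: 0.005
```

Call:
{"api": "play_rows", "payload": {
  "slide": [
    [0, 0.3, 0.6],
    [0, 0.3, 1.4],
    [0, 0.3, 2.2],
    [0, 0.3, 2.8],
    [0, 0.3, 3]
  ],
  "roll": [0, 0, 0, 0, 0],
  "fingers": [1, 1, 1, 1, 1]
}}

```text
t: 10.18
eef_pos: [0.6327, -0.0053, 0.0807]
eef_rot: [-0.001, -3.139, 0.0]
force: [0.1, -0.2, 0.5]
opening: -0.005
```

Call:
{"api": "play_rows", "payload": {
  "slide": [
    [0, 0, 0],
    [0, 0, 0],
    [0, 0, 0]
  ],
  "roll": [0, 0, 0],
  "fingers": [1, 1, 1]
}}

```text
t: 10.55
eef_pos: [0.6342, -0.0047, 0.0829]
eef_rot: [-0.0, 3.14, -0.0]
force: [-0.5, 0.4, -0.1]
opening: 0.003
```

```bash

python3 look.py side 300 205 100 100 6 b1.png
python3 -c "
from h import *
plan(.6365,-.004,.074)
s=pickle.load(open('side.pkl','rb'));print(proj(s,sensors.read_state()['eef_pos']))"
```

```text
t 10.6 pos [ 0.6341 -0.0047  0.0828] slide [-0.09  0.03  0.35] roll 0.0 F [-0.45 -0.06 -0.56] op -0.001 tilt [ 0.0011 -0.     -1.    ] q [-0.01  0.37 -0.06  1.14 -0.   -0.01]
[296.67428356 201.34053314]
```

View pics/b1.png

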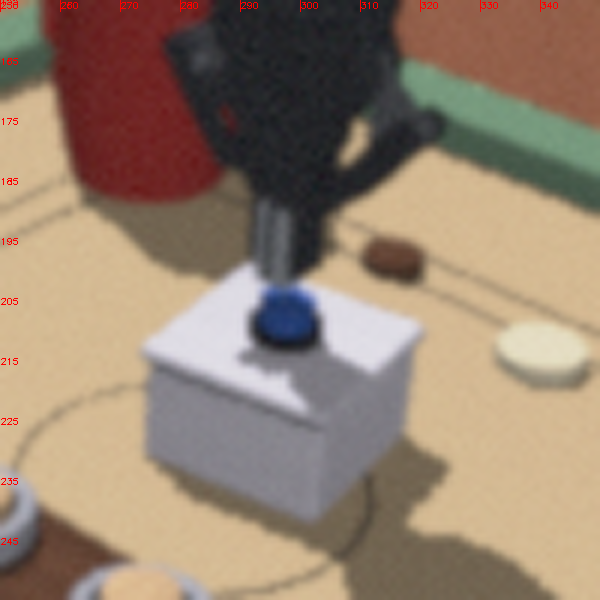

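Call:
{"api": "play_rows", "payload": {
  "slide": [
    [-0.04, 0.02, 0.1],
    [-0.05, 0.02, 0.2],
    [-0.05, 0.02, 0.3],
    [-0.05, 0.02, 0.35],
    [-0.05, 0.02, 0.35]
  ],
  "roll": [0, 0, 0, 0, 0],
  "fingers": [1, 1, 1, 1, 1]
}}

```text
t: 11.22
eef_pos: [0.6349, -0.0042, 0.0732]
eef_rot: [0.0, -3.141, 0.0]
force: [-0.0, -0.2, -0.7]
opening: 0.001
```

Call:
{"api": "play_rows", "payload": {
  "slide": [
    [0, 0, 0.03],
    [0, 0, 0.06],
    [0, 0, 0.06]
  ],
  "roll": [0, 0, 0],
  "fingers": [1, 1, 1]
}}

```text
t: 11.6
eef_pos: [0.6351, -0.0042, 0.072]
eef_rot: [-0.0, 3.141, 0.0]
force: [-0.3, -0.1, 1.5]
opening: -0.002
```

Call:
{"api": "play_rows", "payload": {
  "slide": [
    [0, 0, 0.03],
    [0, 0, 0.03],
    [0, 0, 0.03]
  ],
  "roll": [0, 0, 0],
  "fingers": [1, 1, 1]
}}

```text
t: 11.98
eef_pos: [0.6351, -0.0042, 0.0713]
eef_rot: [-0.0, 3.141, -0.0]
force: [-0.2, -0.5, 1.7]
opening: 0.001
```

Call:
{"api": "play_rows", "payload": {
  "slide": [
    [0, 0, 0.02],
    [0, 0, 0.02],
    [0, 0, 0.02]
  ],
  "roll": [0, 0, 0],
  "fingers": [1, 1, 1]
}}

```text
t: 12.35
eef_pos: [0.6351, -0.0042, 0.0707]
eef_rot: [-0.0, 3.141, 0.0]
force: [0.3, 0.1, 1.6]
opening: -0.001
```

Call:
{"api": "play_rows", "payload": {
  "slide": [
    [0, 0, 0.01],
    [0, 0, 0.01]
  ],
  "roll": [0, 0],
  "fingers": [1, 1]
}}

```text
t: 12.6
eef_pos: [0.6351, -0.0042, 0.0705]
eef_rot: [-0.0, 3.141, -0.0]
force: [-0.7, -0.4, 2.8]
opening: 0.005
```

Call:
{"api": "play_rows", "payload": {
  "slide": [
    [0, 0, 0.01],
    [0, 0, 0.01]
  ],
  "roll": [0, 0],
  "fingers": [1, 1]
}}

```text
t: 12.85
eef_pos: [0.6351, -0.0042, 0.0702]
eef_rot: [-0.0, 3.141, -0.0]
force: [0.5, -0.8, 3.1]
opening: 0.0
```

Call:
{"api": "play_rows", "payload": {
  "slide": [
    [0, 0, 0.01],
    [0, 0, 0.01]
  ],
  "roll": [0, 0],
  "fingers": [1, 1]
}}

```text
t: 13.1
eef_pos: [0.6351, -0.0042, 0.07]
eef_rot: [-0.0, 3.141, -0.0]
force: [0.1, -0.2, 3.2]
opening: 0.001
```

Call:
{"api": "play_rows", "payload": {
  "slide": [
    [0, 0, 0.01],
    [0, 0, 0.01]
  ],
  "roll": [0, 0],
  "fingers": [1, 1]
}}

```text
t: 13.35
eef_pos: [0.6351, -0.0042, 0.0697]
eef_rot: [-0.0, 3.141, -0.0]
force: [-0.0, 0.1, 4.3]
opening: 0.001
```

Call:
{"api": "play_rows", "payload": {
  "slide": [
    [0, 0, 0.01],
    [0, 0, 0.01]
  ],
  "roll": [0, 0],
  "fingers": [1, 1]
}}

```text
t: 13.6
eef_pos: [0.6351, -0.0042, 0.0695]
eef_rot: [-0.0, 3.141, -0.0]
force: [-0.1, -1.0, 3.7]
opening: -0.002
```

Call:
{"api": "play_rows", "payload": {
  "slide": [
    [0, 0, -0.5],
    [0, 0, -1.2],
    [0, 0, -2],
    [0, 0, -2.8],
    [0, 0, -3.5]
  ],
  "roll": [0, 0, 0, 0, 0],
  "fingers": [1, 1, 1, 1, 1]
}}

```text
t: 14.22
eef_pos: [0.6352, -0.0042, 0.1587]
eef_rot: [-0.0, 3.141, -0.0]
force: [0.4, 1.0, -0.2]
opening: 0.002
```

```bash

python3 look.py side 300 205 100 100 6 b2.png
python3 -c "
from h import *
plan(.549,.2595,.16)"
```

```text
t 14.275 pos [ 0.6361 -0.0042  0.1612] slide [ 3.48 10.55  0.03] roll 0.0 F [-0.01  0.44  2.15] op -0.002 tilt [ 0.0042 -0.     -1.    ] q [-0.01  0.34  0.08  1.31 -0.   -0.01]
```

View pics/b2.png

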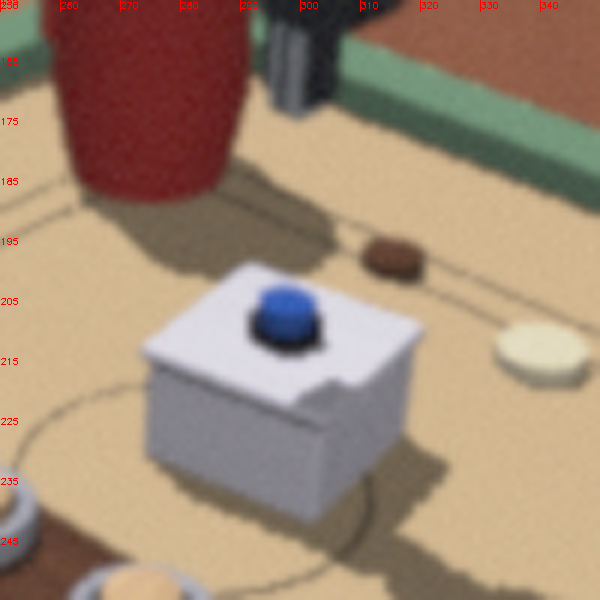

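Button b climbed evenly to about 4 N and sprang back, so it is worn. Next is c.

Call:
{"api": "play_rows", "payload": {
  "slide": [
    [0.6, 1.5, 0],
    [1.2, 3.7, 0],
    [2.0, 6.0, 0],
    [2.8, 8.4, 0],
    [3.4, 10.2, 0]
  ],
  "roll": [0, 0, 0, 0, 0],
  "fingers": [1, 1, 1, 1, 1]
}}

```text
t: 14.9
eef_pos: [0.5489, 0.2529, 0.1571]
eef_rot: [-0.002, 3.142, 0.0]
force: [1.0, 0.2, 0.3]
opening: -0.001
```

Call:
{"api": "play_rows", "payload": {
  "slide": [
    [0, 0.3, 0.6],
    [0, 0.3, 1.4],
    [0, 0.3, 2.2],
    [0, 0.3, 2.8],
    [0, 0.3, 3]
  ],
  "roll": [0, 0, 0, 0, 0],
  "fingers": [1, 1, 1, 1, 1]
}}

```text
t: 15.52
eef_pos: [0.5496, 0.2574, 0.0806]
eef_rot: [-0.001, -3.14, 0.001]
force: [0.9, 0.7, -0.5]
opening: 0.001
```

Call:
{"api": "play_rows", "payload": {
  "slide": [
    [0, 0, 0],
    [0, 0, 0],
    [0, 0, 0]
  ],
  "roll": [0, 0, 0],
  "fingers": [1, 1, 1]
}}

```text
t: 15.9
eef_pos: [0.5504, 0.2585, 0.0827]
eef_rot: [-0.0, 3.14, 0.001]
force: [0.4, -0.1, 0.5]
opening: 0.002
```

```bash

python3 look.py side 205 180 100 100 6 c1.png
python3 -c "
from h import *
plan(.549,.2595,.074)
s=pickle.load(open('side.pkl','rb'));print(proj(s,sensors.read_state()['eef_pos']))"
```

```text
t 15.95 pos [0.5503 0.2585 0.0825] slide [0.05 0.04 0.34] roll 0.0 F [-0.1  -1.07 -0.25] op 0.0 tilt [ 1.e-03  4.e-04 -1.e+00] q [ 0.44  0.32 -0.13  1.13 -0.    0.44]
[203.54987564 176.60912262]
```

View pics/c1.png

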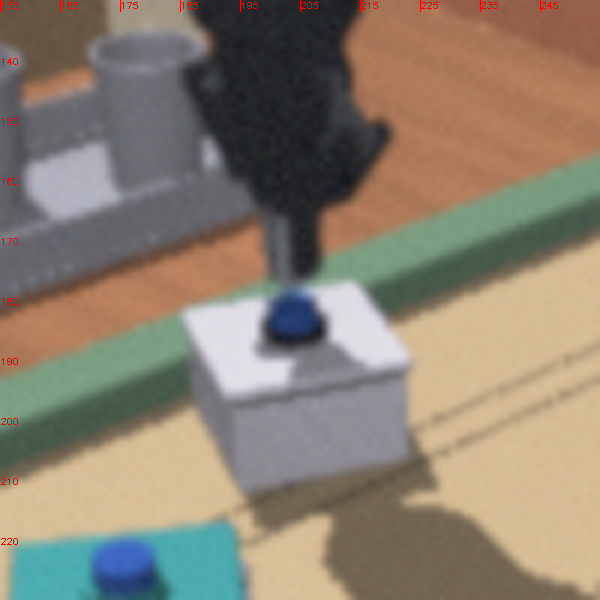

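Call:
{"api": "play_rows", "payload": {
  "slide": [
    [0.04, 0.03, 0.1],
    [0.04, 0.03, 0.2],
    [0.04, 0.03, 0.3],
    [0.04, 0.03, 0.35],
    [0.04, 0.03, 0.35]
  ],
  "roll": [0, 0, 0, 0, 0],
  "fingers": [1, 1, 1, 1, 1]
}}

```text
t: 16.58
eef_pos: [0.5489, 0.259, 0.0729]
eef_rot: [0.0, -3.141, 0.0]
force: [-0.4, -0.1, -0.5]
opening: 0.002
```

Call:
{"api": "play_rows", "payload": {
  "slide": [
    [0, 0, 0.03],
    [0, 0, 0.06],
    [0, 0, 0.06]
  ],
  "roll": [0, 0, 0],
  "fingers": [1, 1, 1]
}}

```text
t: 16.95
eef_pos: [0.5491, 0.2591, 0.0717]
eef_rot: [-0.0, 3.141, 0.0]
force: [-0.0, -0.3, 0.4]
opening: 0.001
```

Call:
{"api": "play_rows", "payload": {
  "slide": [
    [0, 0, 0.03],
    [0, 0, 0.03],
    [0, 0, 0.03]
  ],
  "roll": [0, 0, 0],
  "fingers": [1, 1, 1]
}}

```text
t: 17.32
eef_pos: [0.5491, 0.2591, 0.071]
eef_rot: [-0.0, 3.141, 0.0]
force: [-0.2, -0.2, 0.3]
opening: -0.004
```

Call:
{"api": "play_rows", "payload": {
  "slide": [
    [0, 0, 0.02],
    [0, 0, 0.02],
    [0, 0, 0.02]
  ],
  "roll": [0, 0, 0],
  "fingers": [1, 1, 1]
}}

```text
t: 17.7
eef_pos: [0.5491, 0.2591, 0.0704]
eef_rot: [-0.0, 3.141, 0.0]
force: [-0.2, -0.1, 2.1]
opening: 0.0
```

Call:
{"api": "play_rows", "payload": {
  "slide": [
    [0, 0, 0.01],
    [0, 0, 0.01]
  ],
  "roll": [0, 0],
  "fingers": [1, 1]
}}

```text
t: 17.95
eef_pos: [0.549, 0.2591, 0.0702]
eef_rot: [-0.0, 3.141, 0.0]
force: [-0.6, 0.8, 1.2]
opening: -0.0
```

Call:
{"api": "play_rows", "payload": {
  "slide": [
    [0, 0, 0.01],
    [0, 0, 0.01]
  ],
  "roll": [0, 0],
  "fingers": [1, 1]
}}

```text
t: 18.2
eef_pos: [0.549, 0.2591, 0.0699]
eef_rot: [-0.0, 3.141, 0.0]
force: [0.1, 0.4, 1.1]
opening: 0.002
```

Call:
{"api": "play_rows", "payload": {
  "slide": [
    [0, 0, 0.01],
    [0, 0, 0.01]
  ],
  "roll": [0, 0],
  "fingers": [1, 1]
}}

```text
t: 18.45
eef_pos: [0.5491, 0.259, 0.0697]
eef_rot: [-0.0, 3.141, 0.0]
force: [1.1, -0.8, 1.8]
opening: 0.0
```

Call:
{"api": "play_rows", "payload": {
  "slide": [
    [0, 0, 0.01],
    [0, 0, 0.01]
  ],
  "roll": [0, 0],
  "fingers": [1, 1]
}}

```text
t: 18.7
eef_pos: [0.549, 0.2591, 0.0694]
eef_rot: [-0.0, 3.142, 0.0]
force: [0.6, 0.5, 1.7]
opening: -0.0
```

Call:
{"api": "play_rows", "payload": {
  "slide": [
    [0, 0, 0.01],
    [0, 0, 0.01]
  ],
  "roll": [0, 0],
  "fingers": [1, 1]
}}

```text
t: 18.95
eef_pos: [0.549, 0.2591, 0.0692]
eef_rot: [-0.0, 3.141, 0.0]
force: [1.1, -0.4, 1.8]
opening: -0.001
```

Call:
{"api": "play_rows", "payload": {
  "slide": [
    [0, 0, 0.01],
    [0, 0, 0.01],
    [0, 0, 0.01]
  ],
  "roll": [0, 0, 0],
  "fingers": [1, 1, 1]
}}

```text
t: 19.32
eef_pos: [0.549, 0.2591, 0.0689]
eef_rot: [-0.0, 3.141, 0.0]
force: [0.8, -0.1, 1.8]
opening: -0.0
```

```bash

python3 look.py side 205 180 60 60 10 c2.png
```

```text
(no output)
```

View pics/c2.png

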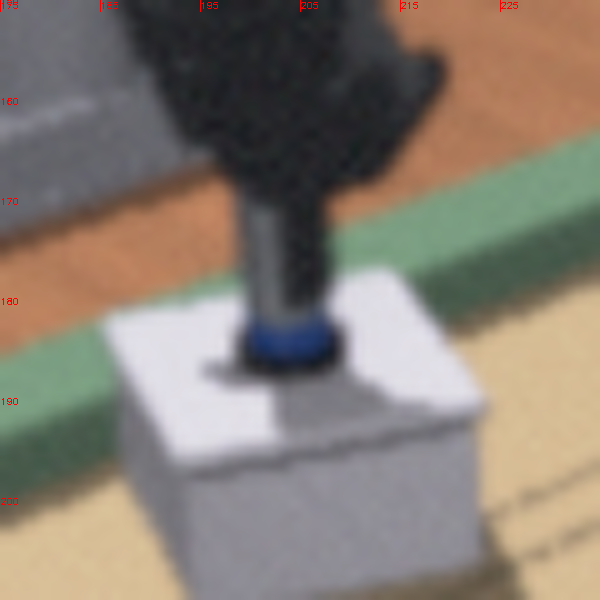

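Button c stayed soft (about 1.8 N at 3 mm), so it is worn too and I'm leaving it. Box a is the sound one. I'll fetch the right-hand ring, peg at top-view pixel (302,227), with the jaws along x.

Call:
{"api": "play_rows", "payload": {
  "slide": [
    [0, 0, -0.6],
    [0, 0, -1.4],
    [0, 0, -2.2],
    [0, 0, -3],
    [0, 0, -3.5]
  ],
  "roll": [0, 0, 0, 0, 0],
  "fingers": [1, 1, 1, 1, 1]
}}

```text
t: 20.0
eef_pos: [0.5491, 0.2591, 0.1581]
eef_rot: [-0.0, 3.141, 0.001]
force: [-0.3, -0.3, -0.2]
opening: 0.003
```

```bash

python3 look.py side 205 180 60 60 10 c3.png
python3 -c "
from h import *
plan(.4875,-.065,.13,0)
s=pickle.load(open('side_l.pkl','rb'))
t=pickle.load(open('top.pkl','rb'))
print(atz(t,302,227.2,.032),atz(t,275,227.3,.032))
print(atz(s,361.5,271.2,.0664))"
```

```text
t 20.05 pos [0.5495 0.2593 0.1594] slide [  2.49 -12.97   1.15] roll 1.571 F [ 0.19 -0.04  1.74] op -0.002 tilt [ 0.0025  0.0013 -1.    ] q [0.44 0.29 0.   1.28 0.   0.44]
[ 0.48608565 -0.06525601  0.032     ] [0.48572742 0.02320229 0.032     ]
[ 0.54418465 -0.2393508   0.0664    ]
```

View pics/c3.png

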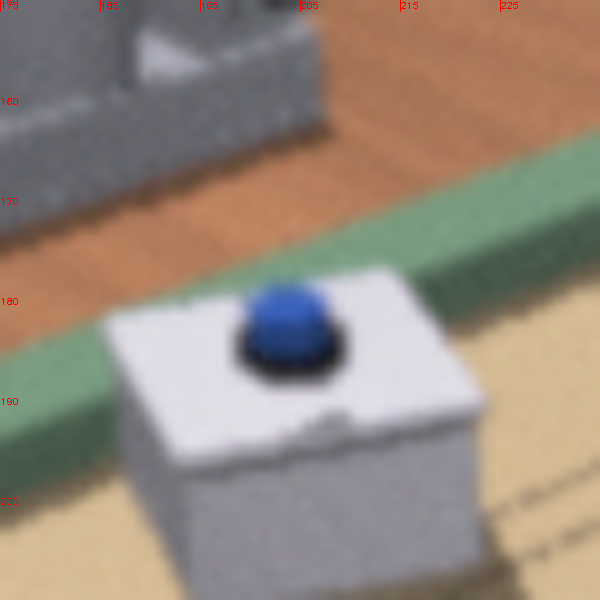

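Call:
{"api": "play_rows", "payload": {
  "slide": [
    [0.3, -1.6, 0],
    [0.8, -4, 0],
    [1.2, -6.3, 0],
    [1.6, -8.6, 0],
    [2.1, -10.8, 0]
  ],
  "roll": [0.17, 0.35, 0.53, 0.71, 0.89],
  "fingers": [0, 0, 0, 0, 0]
}}

```text
t: 20.68
eef_pos: [0.4957, -0.0127, 0.1561]
eef_rot: [-1.36, -2.832, 0.0]
force: [1.2, -0.4, -0.6]
opening: 1.0
```

```bash

python3 -c "
from h import *
plan(.487,-.065,.13,0)"
```

```text
t 20.675 pos [ 0.4957 -0.0127  0.1561] slide [-1.42 -1.58  1.04] roll 0.675 F [ 1.25 -0.35 -0.62] op 1.0 tilt [-4.e-04 -1.e-04 -1.e+00] q [-0.03  0.08 -0.25  1.24 -0.    0.87]
```

Call:
{"api": "play_rows", "payload": {
  "slide": [
    [-0.9, -1.0, 0.3],
    [-1.4, -1.5, 0.6],
    [-1.4, -1.6, 0.9],
    [-1.4, -1.6, 1.1],
    [-1.4, -1.6, 1.1]
  ],
  "roll": [0.18, 0.36, 0.54, 0.675, 0.675],
  "fingers": [0, 0, 0, 0, 0]
}}

```text
t: 21.3
eef_pos: [0.4868, -0.0634, 0.1282]
eef_rot: [-2.213, -2.229, 0.001]
force: [0.8, -0.1, 0.5]
opening: 1.002
```

Call:
{"api": "play_rows", "payload": {
  "slide": [
    [0, 0, 0],
    [0, 0, 0],
    [0, 0, 0]
  ],
  "roll": [0, 0, 0],
  "fingers": [0, 0, 0]
}}

```text
t: 21.68
eef_pos: [0.4876, -0.0632, 0.1291]
eef_rot: [2.214, 2.229, 0.0]
force: [0.1, -0.1, 0.2]
opening: 1.003
```

```bash

python3 look.py side 270 235 130 100 6 r1.png
python3 -c "
from h import *
plan(.487,-.065,.06,0)"
```

```text
t 21.725 pos [ 0.4876 -0.0633  0.129 ] slide [-0.07 -0.02  2.76] roll 0.007 F [ 0.49  0.23 -0.17] op 1.005 tilt [ 3.e-04 -1.e-04 -1.e+00] q [-0.13  0.08 -0.31  1.18 -0.    1.44]
```

View pics/r1.png

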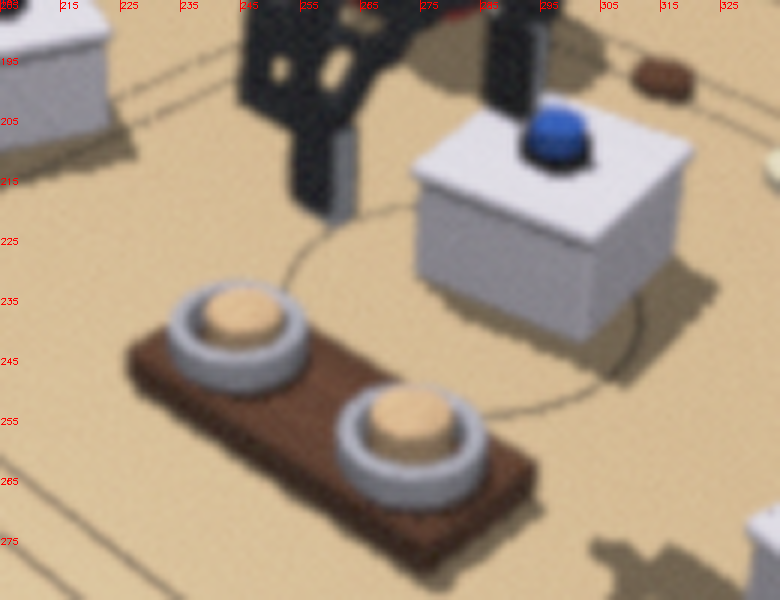

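The open jaws straddle the right-hand ring at side-view pixel (272,255). I'm descending.

Call:
{"api": "play_rows", "payload": {
  "slide": [
    [-0.07, -0.02, 0.7],
    [-0.07, -0.02, 1.5],
    [-0.07, -0.02, 2.2],
    [-0.07, -0.02, 2.6],
    [-0.07, -0.02, 2.8]
  ],
  "roll": [0, 0, 0, 0, 0],
  "fingers": [0, 0, 0, 0, 0]
}}

```text
t: 22.35
eef_pos: [0.4869, -0.065, 0.0586]
eef_rot: [-2.214, -2.228, 0.0]
force: [0.1, 0.6, -0.6]
opening: 1.0
```

```bash

python3 look.py side 270 235 130 100 6 r2.png
python3 -c "
from h import *
plan(.487,-.065,.019,0)"
```

```text
t 22.4 pos [ 0.4868 -0.065   0.0583] slide [0.   0.01 1.57] roll 0.006 F [-0.1   0.19 -0.22] op 1.002 tilt [-7.e-04  1.e-04 -1.e+00] q [-0.13  0.12 -0.43  1.02  0.    1.43]
```

View pics/r2.png

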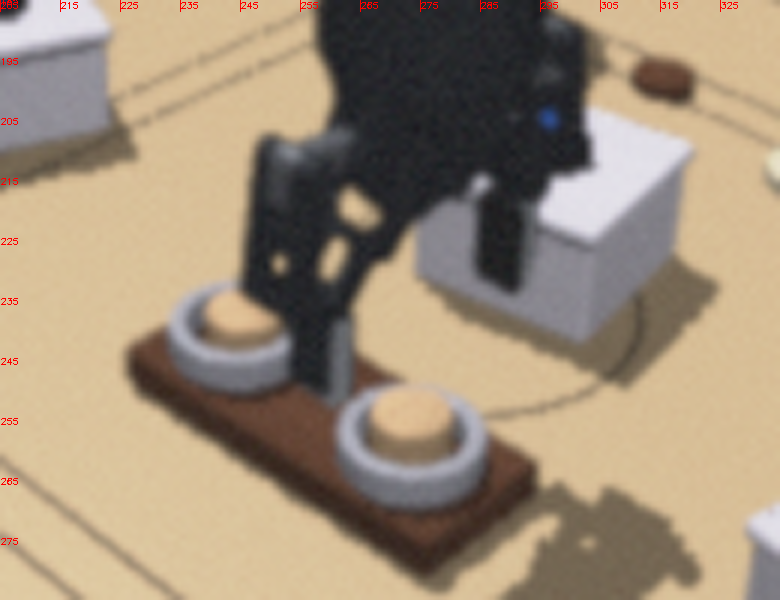

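Call:
{"api": "play_rows", "payload": {
  "slide": [
    [0, 0, 0.4],
    [0, 0, 0.8],
    [0, 0, 1.2],
    [0, 0, 1.5],
    [0, 0, 1.6]
  ],
  "roll": [0, 0, 0, 0, 0],
  "fingers": [0, 0, 0, 0, 0]
}}

```text
t: 23.02
eef_pos: [0.4866, -0.065, 0.0182]
eef_rot: [-2.214, -2.228, 0.001]
force: [-0.1, 0.5, -0.2]
opening: 1.001
```

Call:
{"api": "play_rows", "payload": {
  "slide": [
    [0, 0, 0],
    [0, 0, 0]
  ],
  "roll": [0, 0],
  "fingers": [0.1, 0.2]
}}

```text
t: 23.28
eef_pos: [0.4873, -0.0651, 0.0192]
eef_rot: [2.215, 2.228, 0.0]
force: [0.4, -0.2, -0.0]
opening: 0.797
```

```bash

python3 look.py side 270 235 130 100 6 r3.png
python3 -c "
from h import *
plan(.487,-.065,.018,0)"
```

```text
t 23.325 pos [ 0.4873 -0.0651  0.0192] slide [ 0.01 -0.01  0.05] roll 0.006 F [ 0.26 -0.83  0.52] op 0.802 tilt [ 6.e-04 -1.e-04 -1.e+00] q [-0.13  0.15 -0.49  0.93  0.    1.43]
```

View pics/r3.png

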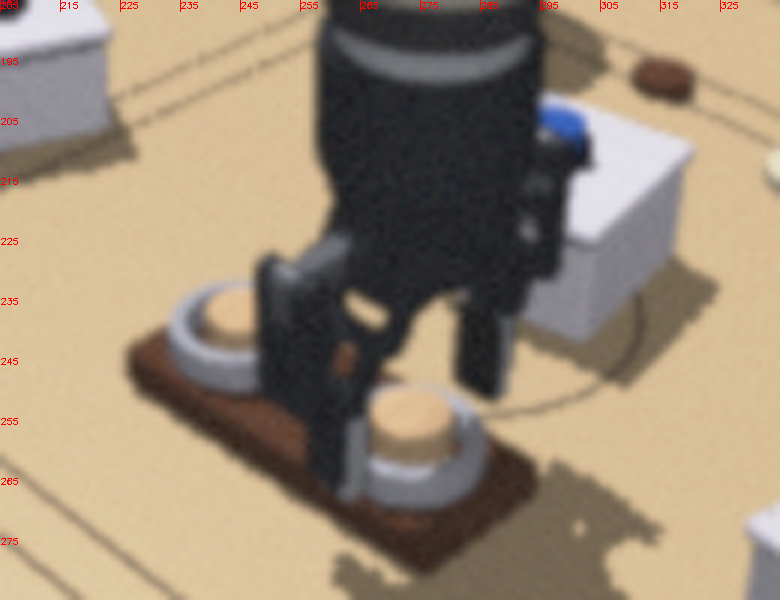

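Call:
{"api": "play_rows", "payload": {
  "slide": [
    [0, 0, 0],
    [0, 0, 0],
    [0, 0, 0],
    [0, 0, 0],
    [0, 0, 0]
  ],
  "roll": [0, 0, 0, 0, 0],
  "fingers": [0.3, 0.35, 0.5, 1, 1]
}}

```text
t: 23.95
eef_pos: [0.4873, -0.0651, 0.0195]
eef_rot: [2.214, 2.228, 0.001]
force: [-1.2, -0.4, 5.8]
opening: 0.596
```

```bash

python3 look.py side 270 235 130 100 6 r4.png
python3 -c "
from h import *
plan(.487,-.065,.018,0)"
```

```text
t 24.0 pos [ 0.4872 -0.0651  0.0195] slide [ 0.01 -0.01  0.06] roll 0.006 F [-1.42  0.31  6.08] op 0.594 tilt [ 8.e-04 -1.e-04 -1.e+00] q [-0.13  0.15 -0.49  0.93 -0.    1.43]
```

View pics/r4.png

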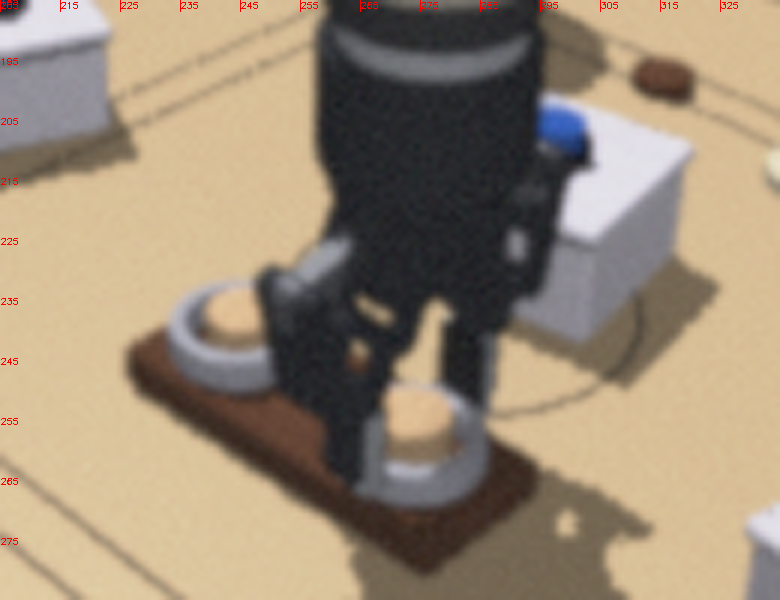

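Gripped: opening 0.594 fits 54 mm if the opening is measured by linkage angle. The 6 N upward suggests the tips graze the board. I'm lifting.

Call:
{"api": "play_rows", "payload": {
  "slide": [
    [0, 0, -0.15],
    [0, 0, -0.5],
    [0, 0, -1.1],
    [0, 0, -1.8],
    [0, 0, -2.4]
  ],
  "roll": [0, 0, 0, 0, 0],
  "fingers": [1, 1, 1, 1, 1]
}}

```text
t: 24.62
eef_pos: [0.4874, -0.0651, 0.0805]
eef_rot: [2.214, 2.227, 0.001]
force: [0.1, 1.2, -0.9]
opening: 0.599
```

```bash

python3 look.py side 270 225 130 100 6 r5.png
python3 -c "
from h import *
plan(.545,-.2375,.12,0)"
```

```text
t 24.675 pos [ 0.4884 -0.0653  0.0823] slide [-6.9   2.23 -1.5 ] roll 0.006 F [ 0.88 -1.19  0.09] op 0.592 tilt [ 3.7e-03 -5.0e-04 -1.0e+00] q [-0.13  0.11 -0.39  1.07  0.    1.43]
```

View pics/r5.png

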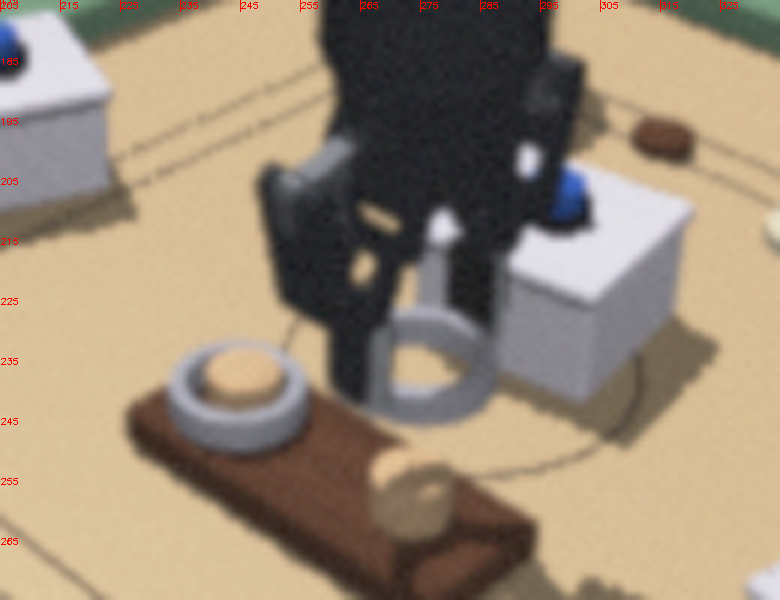

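The ring is held flat and clear of the peg, and the other ring is still on its peg. I'm carrying it to box a.

Call:
{"api": "play_rows", "payload": {
  "slide": [
    [-0.4, 0.1, -0.8],
    [-1.6, 0.5, -1.5],
    [-3.2, 1.0, -1.5],
    [-4.8, 1.5, -1.5],
    [-6.2, 2.0, -1.5]
  ],
  "roll": [0, 0, 0, 0, 0],
  "fingers": [1, 1, 1, 1, 1]
}}

```text
t: 25.3
eef_pos: [0.5383, -0.2212, 0.1166]
eef_rot: [2.215, 2.227, 0.0]
force: [0.9, 0.7, -1.2]
opening: 0.59
```

Call:
{"api": "play_rows", "payload": {
  "slide": [
    [-0.5, 0.2, 0],
    [-0.6, 0.2, 0],
    [-0.6, 0.2, 0],
    [-0.6, 0.2, 0]
  ],
  "roll": [0, 0, 0, 0],
  "fingers": [1, 1, 1, 1]
}}

```text
t: 25.8
eef_pos: [0.5428, -0.2337, 0.1165]
eef_rot: [-2.213, -2.229, -0.0]
force: [0.6, -0.3, -0.9]
opening: 0.592
```

```bash

python3 look.py side 362 245 100 100 6 p1.png
python3 -c "
from h import *
plan(.545,-.2375,.09,0)
s=pickle.load(open('side_l.pkl','rb'));print(proj(s,sensors.read_state()['eef_pos']))"
```

```text
t 25.85 pos [ 0.5428 -0.2338  0.1166] slide [-0.15  0.09  1.06] roll 0.007 F [-0.41 -0.32 -0.89] op 0.594 tilt [ 0.e+00  1.e-04 -1.e+00] q [-0.41  0.27 -0.11  1.19  0.    1.16]
[362.85392538 249.19768521]
```

View pics/p1.png

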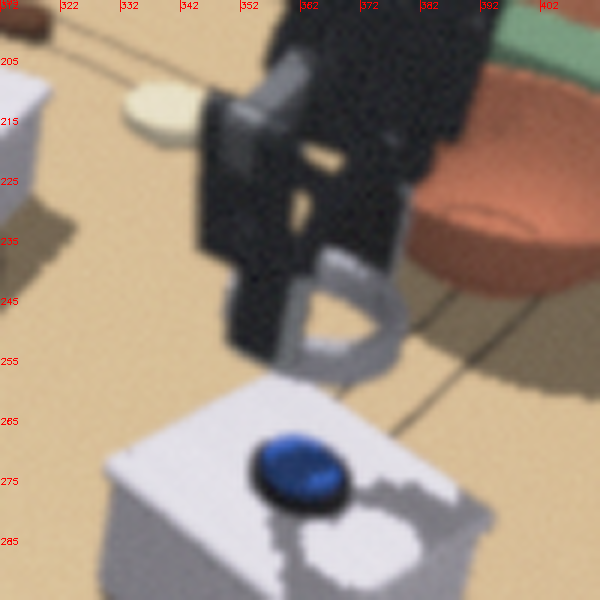

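```bash
cat > ov.py <<'E'
from h import *
import sys
def circ(c,x,y,z,r): 
    a=np.linspace(0,2*np.pi,60); return np.array([proj(c,[x+r*np.cos(t),y+r*np.sin(t),z]) for t in a])
def overlay(out,rx,ry,rz,bx,by,x0=312,y0=195,w=100,h=100,k=6):
    c=pickle.load(open("side_l.pkl","rb"));g=cv2.resize(c["frame"][y0:y0+h,x0:x0+w,::-1],None,fx=k,fy=k,interpolation=cv2.INTER_CUBIC)
    for (x,y,z,r,col) in [(rx,ry,rz,.027,(0,255,0)),(rx,ry,rz+.014,.027,(0,255,255)),(rx,ry,rz+.014,.02,(0,255,255)),(bx,by,.062,.016,(0,0,255)),(bx,by,.0664,.012,(255,0,255))]:
        p=((circ(c,x,y,z,r)-[x0,y0]+.5)*k).astype(int); cv2.polylines(g,[p],True,col,1)
    cv2.imwrite("pics/"+out,g)
if __name__=="__main__": overlay(sys.argv[1],*map(float,sys.argv[2:7]))
E
python3 ov.py p1o.png .5428 -.2338 .115 .545 -.2375
```

```text
(no output)
```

View pics/p1o.png

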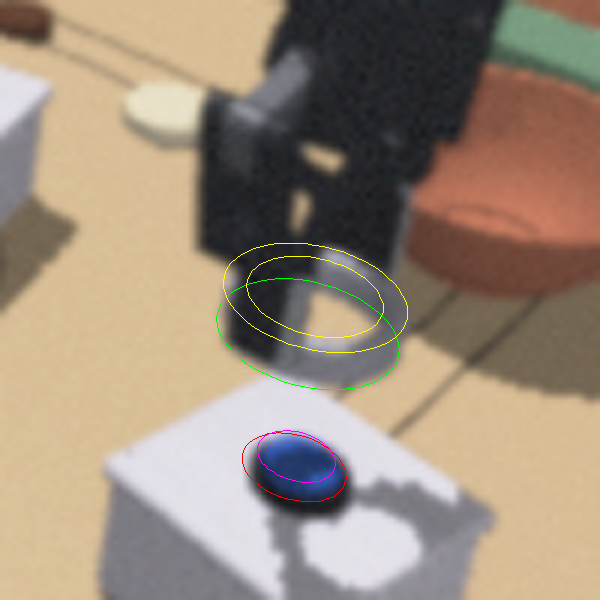

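Call:
{"api": "play_rows", "payload": {
  "slide": [
    [-0.12, 0.06, 0.3],
    [-0.14, 0.08, 0.6],
    [-0.14, 0.08, 0.8],
    [-0.14, 0.08, 0.8],
    [-0.14, 0.08, 0.8]
  ],
  "roll": [0, 0, 0, 0, 0],
  "fingers": [1, 1, 1, 1, 1]
}}

```text
t: 26.48
eef_pos: [0.5451, -0.2383, 0.0965]
eef_rot: [2.215, 2.228, 0.0]
force: [0.3, -0.0, -0.4]
opening: 0.591
```

```bash

cat > ov2.py <<'E'
from ov import *
c=imaging.camera("side");pickle.dump(c,open("side_l.pkl","wb"))
p=sensors.read_state()["eef_pos"];plan(.545,-.2375,.0575,0)
x0,y0,w,h,k=335,225,60,60,10
g=cv2.resize(c["frame"][y0:y0+h,x0:x0+w,::-1],None,fx=k,fy=k,interpolation=cv2.INTER_CUBIC)
cv2.imwrite("pics/"+sys.argv[1]+".png",g)
b=np.array([1.1,1.9])
dz=float(sys.argv[2]);dx=float(sys.argv[3]);dy=float(sys.argv[4])
for z,r,col in((0,.027,(0,255,0)),(.014,.027,(0,255,255)),(.014,.02,(0,255,255)),(0,.02,(0,255,0))):
    q=((circ(c,p[0]+dx,p[1]+dy,p[2]+dz+z,r)+b-[x0,y0]+.5)*k).astype(int);cv2.polylines(g,[q],True,col,1)
for z,r in((.062,.016),(.0664,.012)):
    q=((circ(c,.545,-.2375,z,r)+b-[x0,y0]+.5)*k).astype(int);cv2.polylines(g,[q],True,(0,0,255),1)
cv2.imwrite("pics/"+sys.argv[1]+"o.png",g)
E
python3 ov2.py p2 -.0015 0 0
```

```text
t 26.525 pos [ 0.5452 -0.2383  0.0966] slide [ 0.03 -0.01  1.56] roll 0.006 F [-0.52  0.99 -1.25] op 0.59 tilt [ 4.e-04 -2.e-04 -1.e+00] q [-0.41  0.29 -0.14  1.15 -0.    1.15]
```

View pics/p2.png

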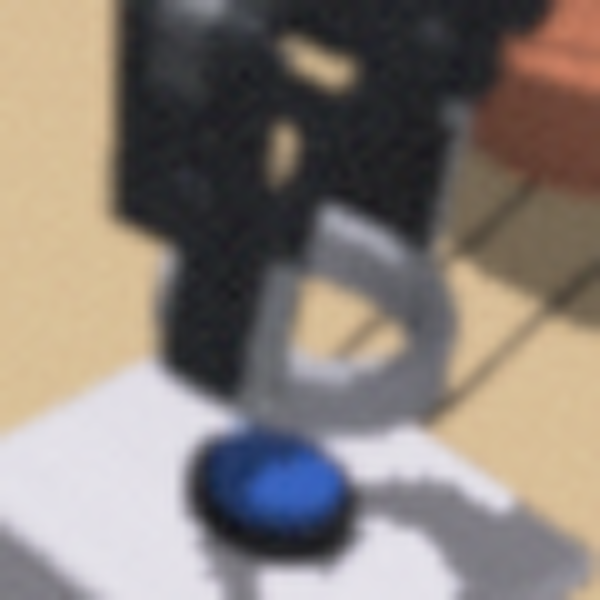

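View pics/p2o.png

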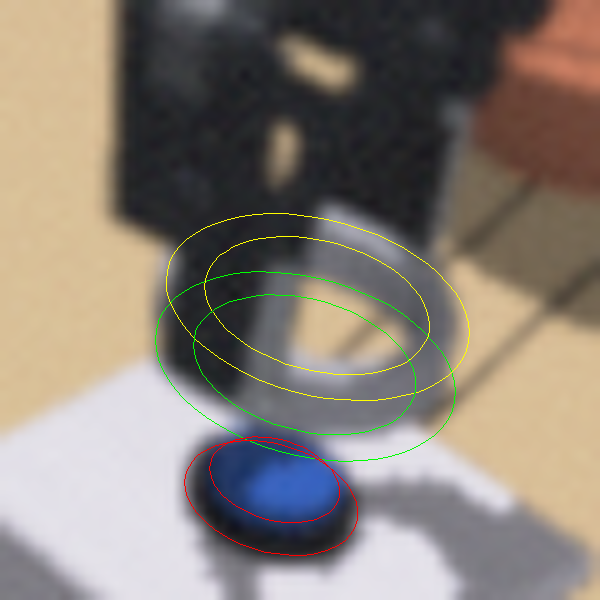

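```bash

cat > ov3.py <<'E'
from h import *
import sys
c=pickle.load(open("side_l.pkl","rb"))
P=np.array([.5451,-.2383,.0966])
x0,y0,w,h,k=335,225,60,60,10
g0=cv2.resize(c["frame"][y0:y0+h,x0:x0+w,::-1],None,fx=k,fy=k,interpolation=cv2.INTER_CUBIC)
out=[]
for (dy,dz,al) in [(0,.0025,0),(.003,.001,0),(0,.002,.1),(0,.002,-.1)]:
    g=g0.copy();R=Ro.from_rotvec([al,0,0]).as_matrix();a=np.linspace(0,2*np.pi,80)
    for z,r,col in((0,.027,(0,255,0)),(.014,.027,(0,255,255)),(.014,.02,(0,255,255)),(0,.02,(0,255,0))):
        q=np.array([proj(c,P+[0,dy,dz+.007]+R@[r*np.cos(t),r*np.sin(t),z-.007])for t in a])
        q=((q+[1.1,1.9]-[x0,y0]+.5)*k).astype(int);cv2.polylines(g,[q],True,col,1)
    out.append(cv2.resize(g[150:480,100:500],None,fx=.98,fy=.88))
cv2.imwrite("pics/"+sys.argv[1],np.vstack([np.hstack(out[:2]),np.hstack(out[2:])]))
E
python3 ov3.py f1.png
```

```text
(no output)
```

View pics/f1.png

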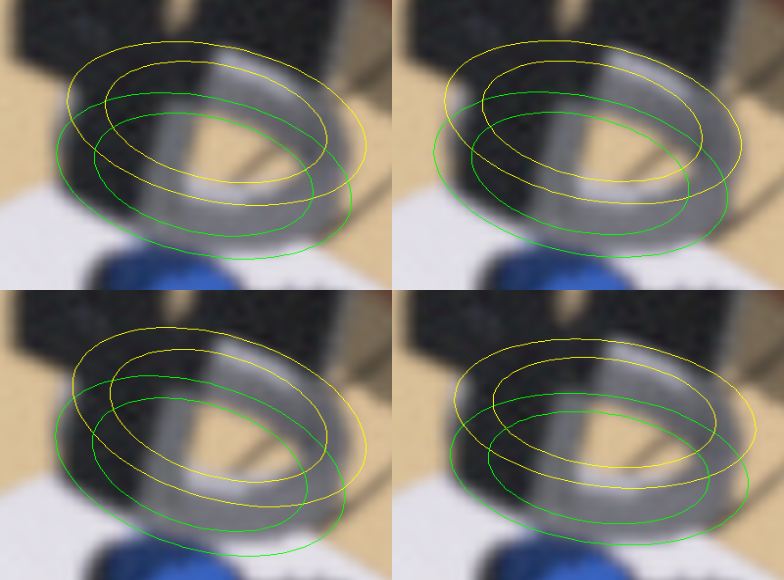

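Call:
{"api": "play_rows", "payload": {
  "slide": [
    [0, 0, 0.3],
    [0, 0, 0.6],
    [0, 0, 0.9],
    [0, 0, 1.0],
    [0, 0, 1.0]
  ],
  "roll": [0, 0, 0, 0, 0],
  "fingers": [1, 1, 1, 1, 1]
}}

```text
t: 27.15
eef_pos: [0.5449, -0.2382, 0.0711]
eef_rot: [-2.214, -2.228, 0.0]
force: [0.1, -0.0, -0.8]
opening: 0.595
```

```bash
python3 look.py side 362 262 60 60 10 p3.png;python3 -c "
from h import *
plan(.545,-.2383,.0575,0)"
```

```text
t 27.2 pos [ 0.545  -0.2382  0.0714] slide [-0.   -0.    0.56] roll 0.006 F [ 0.29 -1.05 -0.95] op 0.596 tilt [-1.e-04  0.e+00 -1.e+00] q [-0.41  0.3  -0.18  1.09 -0.    1.15]
```

View pics/p3.png

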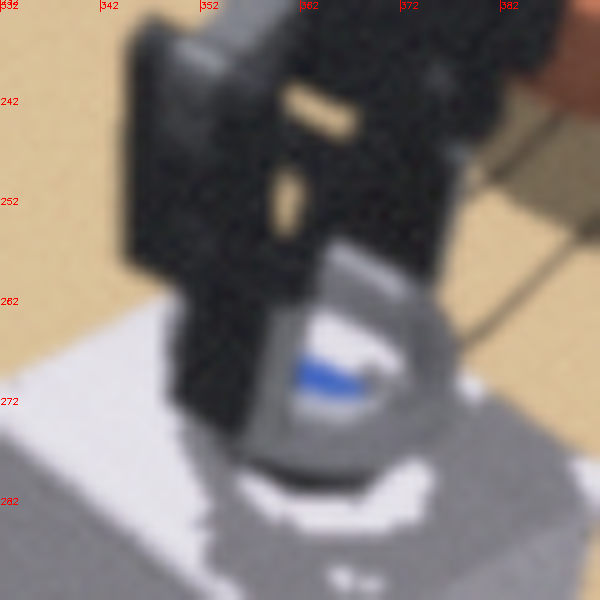

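The ring is centred over the button, which shows blue through the hole. I'm lowering until I feel contact.

Call:
{"api": "play_rows", "payload": {
  "slide": [
    [0, 0, 0.1],
    [0, 0, 0.2],
    [0, 0, 0.3],
    [0, 0, 0.3]
  ],
  "roll": [0, 0, 0, 0],
  "fingers": [1, 1, 1, 1]
}}

```text
t: 27.7
eef_pos: [0.5448, -0.2382, 0.0636]
eef_rot: [-2.214, -2.228, 0.0]
force: [-0.0, 0.5, -1.4]
opening: 0.595
```

Call:
{"api": "play_rows", "payload": {
  "slide": [
    [0, 0, 0.04],
    [0, 0, 0.08],
    [0, 0, 0.08]
  ],
  "roll": [0, 0, 0],
  "fingers": [1, 1, 1]
}}

```text
t: 28.08
eef_pos: [0.545, -0.2382, 0.0618]
eef_rot: [-2.215, -2.228, 0.0]
force: [0.1, 0.5, -0.7]
opening: 0.588
```

```bash
python3 look.py side 362 262 60 60 10 p4.png;python3 -c "
from h import *
plan(.545,-.2383,.0575,0)"
```

```text
t 28.125 pos [ 0.545  -0.2382  0.0619] slide [-0.   -0.    0.17] roll 0.006 F [ 0.07 -0.02 -1.57] op 0.596 tilt [-0.  0. -1.] q [-0.41  0.31 -0.19  1.07 -0.    1.15]
```

View pics/p4.png

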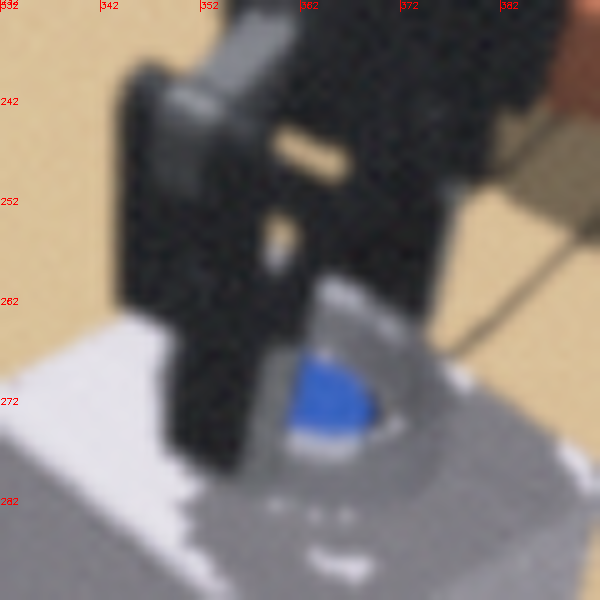

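Call:
{"api": "play_rows", "payload": {
  "slide": [
    [0, 0, 0.04],
    [0, 0, 0.06],
    [0, 0, 0.06]
  ],
  "roll": [0, 0, 0],
  "fingers": [1, 1, 1]
}}

```text
t: 28.5
eef_pos: [0.545, -0.2382, 0.0603]
eef_rot: [-2.215, -2.228, 0.0]
force: [-0.7, 0.5, -0.7]
opening: 0.593
```

Call:
{"api": "play_rows", "payload": {
  "slide": [
    [0, 0, 0.04],
    [0, 0, 0.04],
    [0, 0, 0.04]
  ],
  "roll": [0, 0, 0],
  "fingers": [1, 1, 1]
}}

```text
t: 28.88
eef_pos: [0.5451, -0.2382, 0.0594]
eef_rot: [2.215, 2.228, 0.0]
force: [0.5, 0.0, -1.4]
opening: 0.593
```

Call:
{"api": "play_rows", "payload": {
  "slide": [
    [0, 0, 0.02],
    [0, 0, 0.02],
    [0, 0, 0.02]
  ],
  "roll": [0, 0, 0],
  "fingers": [1, 1, 1]
}}

```text
t: 29.25
eef_pos: [0.545, -0.2382, 0.0589]
eef_rot: [-2.215, -2.228, 0.0]
force: [-0.9, 0.5, -1.7]
opening: 0.589
```

Call:
{"api": "play_rows", "payload": {
  "slide": [
    [0, 0, 0.02],
    [0, 0, 0.02],
    [0, 0, 0.02]
  ],
  "roll": [0, 0, 0],
  "fingers": [1, 1, 1]
}}

```text
t: 29.62
eef_pos: [0.545, -0.2382, 0.0584]
eef_rot: [-2.215, -2.228, 0.0]
force: [0.1, -1.2, -0.8]
opening: 0.599
```

Call:
{"api": "play_rows", "payload": {
  "slide": [
    [0, 0, 0.02],
    [0, 0, 0.02],
    [0, 0, 0.02]
  ],
  "roll": [0, 0, 0],
  "fingers": [1, 1, 1]
}}

```text
t: 30.0
eef_pos: [0.545, -0.2383, 0.0579]
eef_rot: [-2.215, -2.228, 0.0]
force: [-0.8, -0.5, -0.5]
opening: 0.592
```

```bash
python3 look.py side 362 262 60 60 10 p5.png;python3 -c "
from h import *
plan(.545,-.2383,.0575,0)"
```

```text
t 30.05 pos [ 0.5451 -0.2382  0.0579] slide [-0.   -0.    0.02] roll 0.006 F [-0.17  0.91 -0.74] op 0.595 tilt [ 0. -0. -1.] q [-0.41  0.31 -0.2   1.07  0.    1.15]
```

View pics/p5.png

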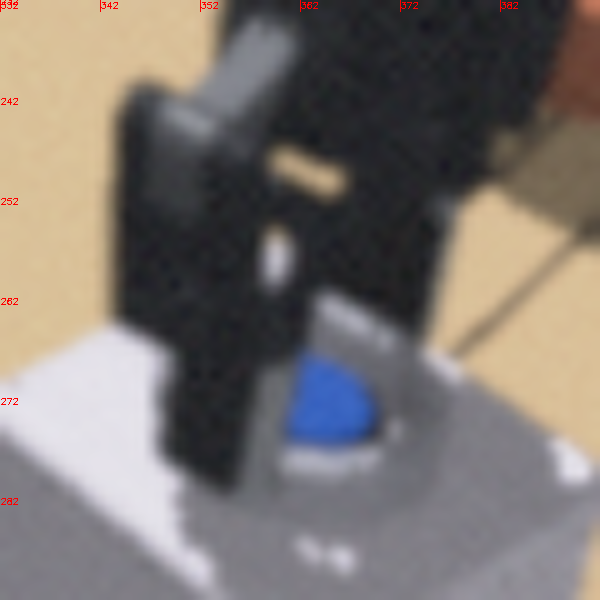

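Call:
{"api": "play_rows", "payload": {
  "slide": [
    [0, 0, 0.02],
    [0, 0, 0.02],
    [0, 0, 0.02]
  ],
  "roll": [0, 0, 0],
  "fingers": [1, 1, 1]
}}

```text
t: 30.42
eef_pos: [0.5451, -0.2383, 0.0576]
eef_rot: [2.215, 2.228, 0.0]
force: [-1.1, -0.2, 0.5]
opening: 0.594
```

Call:
{"api": "play_rows", "payload": {
  "slide": [
    [0, 0, 0.02],
    [0, 0, 0.02],
    [0, 0, 0.02]
  ],
  "roll": [0, 0, 0],
  "fingers": [1, 1, 1]
}}

```text
t: 30.8
eef_pos: [0.5451, -0.2383, 0.0575]
eef_rot: [2.214, 2.228, 0.0]
force: [-1.6, 0.7, 6.0]
opening: 0.592
```

Contact came at TCP z 0.0575, the height expected for the ring resting on the lid. I'm releasing.

Call:
{"api": "play_rows", "payload": {
  "slide": [
    [0, 0, -0.02],
    [0, 0, -0.02],
    [0, 0, -0.02],
    [0, 0, -0.02],
    [0, 0, -0.02]
  ],
  "roll": [0, 0, 0, 0, 0],
  "fingers": [0.36, 0.33, 0.25, 0.15, 0]
}}

```text
t: 31.42
eef_pos: [0.545, -0.2382, 0.0573]
eef_rot: [-2.215, -2.228, 0.0]
force: [-0.5, -0.7, -0.1]
opening: 0.996
```

```bash
python3 look.py side 362 262 80 60 10 p6.png;python3 -c "
from h import *
plan(.545,-.2383,.0575,0)"
```

```text
t 31.475 pos [ 0.545  -0.2382  0.0573] slide [-0.   -0.   -0.01] roll 0.006 F [-0.4  -0.35 -0.45] op 0.997 tilt [-0.  0. -1.] q [-0.41  0.31 -0.2   1.07  0.    1.15]
```

View pics/p6.png

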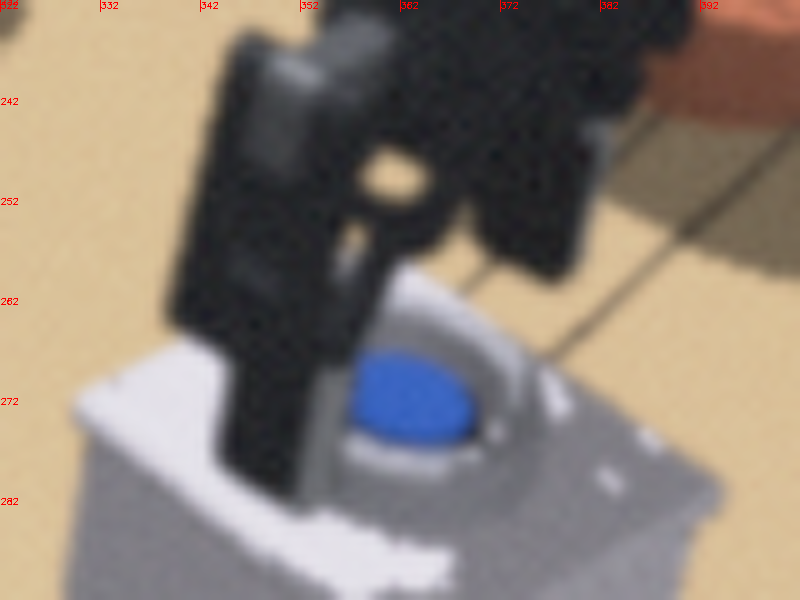

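Released. I'm lifting straight up.

Call:
{"api": "play_rows", "payload": {
  "slide": [
    [0, 0, -0.4],
    [0, 0, -1.0],
    [0, 0, -2],
    [0, 0, -3.5],
    [0, 0, -5]
  ],
  "roll": [0, 0, 0, 0, 0],
  "fingers": [0, 0, 0, 0, 0]
}}

```text
t: 32.1
eef_pos: [0.5451, -0.2383, 0.1848]
eef_rot: [2.214, 2.227, 0.001]
force: [0.2, -0.2, 0.1]
opening: 1.0
```

Call:
{"api": "play_rows", "payload": {
  "slide": [
    [1, -2, 0],
    [2, -4, 0],
    [2, -6, 0],
    [2, -8, 0],
    [2, -8, 0]
  ],
  "roll": [0, 0, 0, 0, 0],
  "fingers": [0, 0, 0, 0, 0]
}}

```text
t: 32.72
eef_pos: [0.3424, -0.1892, 0.1841]
eef_rot: [2.215, 2.225, 0.001]
force: [0.9, -0.4, 0.4]
opening: 0.997
```

```bash
python3 look.py side 362 262 80 60 10 p7.png; python3 look.py top 320 205 130 90 6 p7t.png; python3 -c "
from h import *
plan(.545,-.2383,.0575,0)"
```

```text
t 32.825 pos [ 0.3453 -0.1898  0.1838] slide [-1.98  7.96  5.08] roll 0.005 F [ 0.23 -0.07 -0.51] op 1.004 tilt [ 0.0029 -0.0014 -1.    ] q [-0.5  -0.12 -0.39  1.3   0.    1.06]
```

View pics/p7.png

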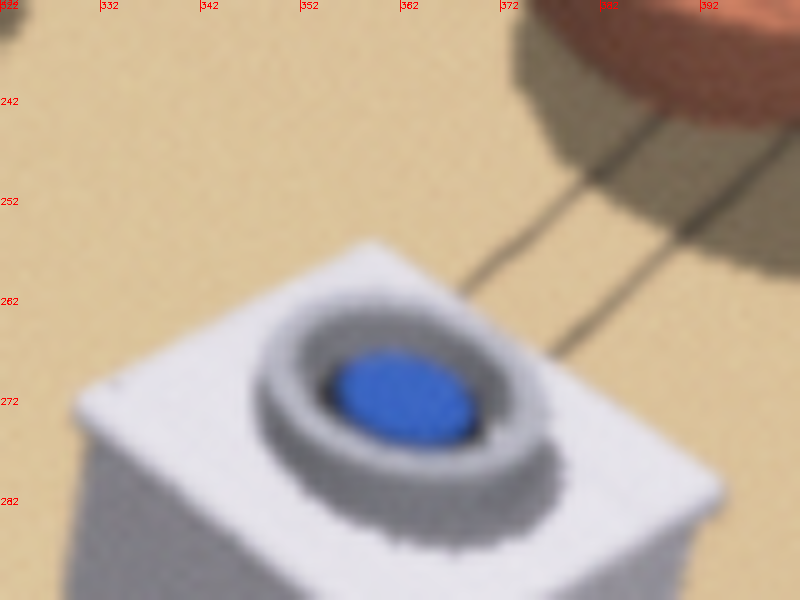

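View pics/p7t.png

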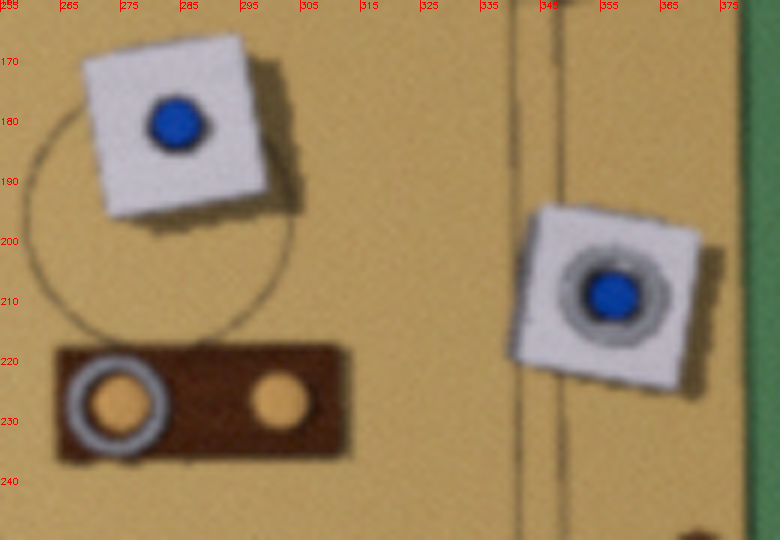

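The ring lies flat and concentric around the locked button: ring and button centres are both near (357,209) in the top view. The other ring is on its peg at (275,227). I'm handing in.

```bash
python3 -c "
from h import *
print(sensors.read_state()['t']);print(order.hand_in())"
```

```text
32.825
the job is handed in; nothing more can be done
None
```

The job is handed in at about 33 s of the 69 s allowed: one steel ring lies flat around the locked button of box_a, the right-hand box.

- **Buttons:** I pressed a, then b, then c.
  - **a:** the force rose to about 6.5 N, fell away to nothing and the button stayed down.
  - **b:** it climbed evenly to about 4 N and sprang back.
  - **c:** it stayed soft at about 1.8 N and sprang back. I gave up on both b and c at about 2.5 to 3 mm.
- **Ring:** I took the right-hand ring off its peg, set it over button a until I felt the lid, and let go.
- **Final pictures:** Button a is still down and the ring is flat and centred on it. The other ring is on its peg. I did not look again at the jug, bowl, striker and carrom pieces, but I saw no unexpected contact.
- **A check that disagreed:** While I carried the ring, its projected outline sat a few mm off the camera image, as if the ring were slightly tilted or raised. Contact came at the expected height, and the ring looks flat after release.

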